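# Set up the bench-top steriliser

## Robot

A 7-joint arm with a two-finger parallel gripper is mounted at the origin on the work surface. World frame = base frame: x ahead of the robot, y to its left, z up, the work surface at z = 0. Lengths are in m, angles in rad, forces in N, time in s.
With the tool pointing down it reaches from about 0.425 to 0.875 m from the base axis. Payload 4.7 kg.
Tool frame: the origin (TCP) lies at the very end of the fingers, on their centre line; the grasp point (between the pads) lies behind it (ctrl.tcp_to_grasp is the y of the grasp point in the tool frame, in m); y points along the fingers, x is the direction in which the jaws open and shut, and the axes are right-handed (so a half turn about y gives the same grasp; the last joint's range is limited). The gripper opens to 87 mm and grips with 3 to 60 N. Pads are 19 mm wide; open, the fingers measure 117 mm over their backs; the gripper's body (75 mm by 190 mm) begins 51 mm behind the grasp point.
Start: joints at [1.261, 0.321, -0.07, 1.45, 0.023, 1.371, -0.057], TCP at [0.207, -0.616, 0.223] pointing down, gripper open.
Joint ranges: [-2.86, 2.86], [-0.3, 2.09], [-1.38, 1.24], [0.06, 2.45], [-1.56, 4.7], [0.09, 2.05], [-2.69, 2.69]. Speed limits (rad/s): [2.57, 2.57, 3.14, 3.14, 3.14, 3.14, 3.14].

## Interface

Orientations are given as a rotation vector (axis times angle).
In Python, from bench import ctrl, get_image, workorder gives the robot as it stands.
- The arm moves only by the tool drive_tool, never from a script. Its argument "increments" is text: rows parted by semicolons, each of 5 numbers parted by spaces: the shift along the tool's x, y, z in mm, then the turn about the tool's y in degrees, then the closure in counts, from 0 (fully open) to 255 (shut). In form: tx ty tz yaw fingers; .... A call has 1 to 20 rows; each row shifts and turns the commanded pose from where the row before left it, along the tool's axes as they then stand; what a row does not reach is not made up. A row lasts 1/8 s, in which the tool goes at most 62.5 mm and 10.7 degrees, less where a joint would pass 70% of its speed; a pose out of reach is approached as far as the arm can. A call is refused whole if a number of a shift passes 62.5 or a number of a turn 10.7, either way. A call with a gripper value outside its range is refused whole. The fingers move at their own pace and stop on an object; "squeeze" is the grip in N (left out, the last holds). Time passes only in rows, so rows that do not move let the fingers close. It gives the time, the measured TCP pose, the force and the opening at its end, in the units of the state.
- ctrl.get_state(): the state, without advancing time (a new reading comes with each control period).
- get_image(name): name is "scene" or "side" or "wrist"; returns a dict with "img" (480x640x3 uint8, red, green, blue), "mtx" (3x3 intrinsics, pixels), "k1" (the pictures are not rectified: a ray, as slopes to the right and down, at radius r is drawn at 1 + k1 r^2 times it, then the intrinsics apply), "camera_from_world" (4x4, takes a point from world to camera coordinates). Camera axes: x right, y up, looking along -z (the intrinsics and any distortion apply to the point x, -y, -z); pixel columns grow to the right and rows downward; lengths in m; the calibration is good to about 2 mm. A picture is of the moment at which its call begins. There is no depth.
- workorder.close_job(): hands the job in, once; it reports no verdict.
The state is a dict: "time": time; "joint_positions": joint angles; "qd": joint speeds; "joint_torque": joint torques, N m; "position": TCP position; "tool_rot": TCP orientation; "ft_force": force on the tool from outside, world axes, zero at the start; "torque": the same for the moment, N m; "grip_width": opening from 0.0 (shut) to 1.0 (fully open).
Only numpy, scipy, OpenCV 4.12 (cv2) and the standard library are available. Lean on these libraries where they do the work, as an engineer would, in place of code of your own. Each camera call takes 0.05 s, during which the arm holds its last target.

## Task

Pull the steriliser's drawer out to its stop, gently stand every amber bottle on the bench upright in it and push the drawer fully shut, and screw the drain trap's brass plug in clockwise until it goes snug (the brass collar under it begins to turn along with it) and a touch more, but under an eighth of a turn past snug. Only when the drawer is shut with all the bottles inside and the plug is snug, press the white, then the blue, then the green key, fully down and one at a time, letting each come up again; never press the red one, and leave the bowl, beaker, jar and flask where they stand.

Things in the scene. Friction and masses are not known exactly. Their poses are not given: they have to be found in the camera images.
- drawer (a joint): slide of the steriliser's only drawer (m): 0 = shut, 0.175 = out at its stop; it may start a little ajar. Friction about 1.5 N; it stays where left. 
- steri_edge (a point): middle of the upper front edge of the steriliser's body, a fixed white box 340 deep x 290 wide x 155 mm high at the back of the bench; the drawer's blue front panel (284 wide, 15 mm thick, reaching from 9 to 149 mm above the bench) faces the robot.
- drawer_handle (a point): middle of the drawer's steel bar handle (a level bar about 130 mm long and 10 to 12 mm thick, 119 mm above the bench, standing 35 mm off the front panel). Moves with the drawer. Its x axis points into the cabinet (the drawer is pulled along its -x), its y axis runs along the bar, z is up.
- drawer_floor (a point): centre of the drawer basket's inner floor, 19 mm above the bench; same axes as the handle. The steel basket is inside 165 mm (x) by 240 mm (y), with walls 5 mm thick that rise 41 mm above the floor (the front panel rises 130 mm above it). The handle is at x = -137.5 mm from this point. When it is fully out, the cabinet body begins 87 mm behind this point (+x). Headroom inside: 124 mm.
- bottle1_mid (a point): capped amber glass bottle, round, 100 mm tall, mass 150 to 310 g: heavy-based body 64 mm in diameter up to 60 mm, blue cap 40 mm in diameter from 72 mm up to the top. This point is on its axis, half-way up (50 mm above its underside). Two or three such bottles stand on the bench; None for one that is absent.
- bottle2_mid (a point): capped amber glass bottle, round, 100 mm tall, mass 150 to 310 g: heavy-based body 64 mm in diameter up to 60 mm, blue cap 40 mm in diameter from 72 mm up to the top. This point is on its axis, half-way up (50 mm above its underside). Two or three such bottles stand on the bench; None for one that is absent.
- bottle3_mid (a point): capped amber glass bottle, round, 100 mm tall, mass 150 to 310 g: heavy-based body 64 mm in diameter up to 60 mm, blue cap 40 mm in diameter from 72 mm up to the top. This point is on its axis, half-way up (50 mm above its underside). Two or three such bottles stand on the bench; None for one that is absent.
- bottle4_mid (a point): capped amber glass bottle, round, 100 mm tall, mass 150 to 310 g: heavy-based body 64 mm in diameter up to 60 mm, blue cap 40 mm in diameter from 72 mm up to the top. This point is on its axis, half-way up (50 mm above its underside). Two or three such bottles stand on the bench; None for one that is absent.
- plug_wing (a point): centre of the brass plug's wing grip: an upright bar 54 mm long (along this point's x axis), 16 mm thick (y) and 32 mm tall, on a round head; this point is on the plug's upright axis, 82 mm above the bench, 16 mm below the wing's top. The head under the wing (36 mm in diameter) reaches up to 66 mm above the bench.
- trap_top (a point): centre of the top of the drain trap, a fixed grey block 95 x 95 x 45 mm that carries the plug. Clockwise from above tightens the plug; it runs free (0.04 N m) for 1.4 to 3.4 rad, different each time, then goes snug (about 0.3 N m, rising slowly).
- collar (a joint): turn (rad) of the brass sealing collar (60 mm disc with two red marks) under the plug: 0 until the plug goes snug, then it grows with the plug's clockwise turning past snug; it stays where left. Snug enough from 0.08; over-tightened beyond 1.0.
- key_white_top (a point): centre of the top face of the white round key, 30 mm in diameter, about 48 mm above the bench, one of four keys 52 mm apart in a square on a grey panel 130 x 130 x 26 mm; first key to press. Pressed straight down 6 mm it is fully down; that takes 5 N; it springs back.
- key_blue_top (a point): centre of the top face of the blue round key, 30 mm in diameter, about 48 mm above the bench, one of four keys 52 mm apart in a square on a grey panel 130 x 130 x 26 mm; second key to press. Pressed straight down 6 mm it is fully down; that takes 5 N; it springs back.
- key_green_top (a point): centre of the top face of the green round key, 30 mm in diameter, about 48 mm above the bench, one of four keys 52 mm apart in a square on a grey panel 130 x 130 x 26 mm; third key to press. Pressed straight down 6 mm it is fully down; that takes 5 N; it springs back.
- key_red_top (a point): centre of the top face of the red round key, 30 mm in diameter, about 48 mm above the bench, one of four keys 52 mm apart in a square on a grey panel 130 x 130 x 26 mm; stop key: never press it. Pressed straight down 6 mm it is fully down; that takes 5 N; it springs back.
- key_white (a joint): travel of the white key (m): 0 = up, 0.006 = fully down; counts as pressed beyond 0.004
- key_blue (a joint): travel of the blue key (m): 0 = up, 0.006 = fully down; counts as pressed beyond 0.004
- key_green (a joint): travel of the green key (m): 0 = up, 0.006 = fully down; counts as pressed beyond 0.004
- key_red (a joint): travel of the red key (m): 0 = up, 0.006 = fully down; counts as pressed beyond 0.004
- mortar: white porcelain bowl, bystander, 84 mm wide, 50 mm tall; origin at the centre of its underside
- beaker: glass beaker, bystander, 60 mm wide, 75 mm tall; origin at the centre of its underside
- can: small white jar with a red cap, bystander, 52 mm wide, 70 mm tall; origin at the centre of its underside
- flask: conical glass flask, bystander, 80 mm wide at the foot, 122 mm tall; origin at the centre of its underside
Mind the look-alikes: they are no part of the job. Several things look just like the part that bears key_white_top: the one meant starts nearest to the robot's base.

How it is judged:
On the way, in this order (a step that is already met when the one before it is completed fails the run):
1. the drawer is pulled out to its stop (value of joint drawer above 0.167 m), for 0.1 s.
2. every bottle stands upright and released in the drawer, which is still out (x of bottle1_mid in the frame of drawer_floor between -0.085 and 0.085 m and y of bottle1_mid in the frame of drawer_floor between -0.122 and 0.122 m and z of bottle1_mid in the frame of drawer_floor between 0.04 and 0.06 m and angle between each of bottle1_mid, bottle2_mid, bottle3_mid, bottle4_mid's own z axis and vertical below 0.2 rad and x of bottle2_mid in the frame of drawer_floor between -0.085 and 0.085 m and y of bottle2_mid in the frame of drawer_floor between -0.122 and 0.122 m and z of bottle2_mid in the frame of drawer_floor between 0.04 and 0.06 m and x of bottle3_mid in the frame of drawer_floor between -0.085 and 0.085 m and y of bottle3_mid in the frame of drawer_floor between -0.122 and 0.122 m and z of bottle3_mid in the frame of drawer_floor between 0.04 and 0.06 m and x of bottle4_mid in the frame of drawer_floor between -0.085 and 0.085 m and y of bottle4_mid in the frame of drawer_floor between -0.122 and 0.122 m and z of bottle4_mid in the frame of drawer_floor between 0.04 and 0.06 m and contact force between the fingers and bottle1 below 0.2 N and contact force between the fingers and bottle2 below 0.2 N and contact force between the fingers and bottle3 below 0.2 N and contact force between the fingers and bottle4 below 0.2 N and value of joint drawer above 0.12 m), for 0.2 s.
3. the drawer is shut with the bottles in it, and the plug is snug (x of bottle1_mid in the frame of drawer_floor between -0.085 and 0.085 m and y of bottle1_mid in the frame of drawer_floor between -0.122 and 0.122 m and z of bottle1_mid in the frame of drawer_floor between 0.04 and 0.06 m and angle between each of bottle1_mid, bottle2_mid, bottle3_mid, bottle4_mid's own z axis and vertical below 0.2 rad and x of bottle2_mid in the frame of drawer_floor between -0.085 and 0.085 m and y of bottle2_mid in the frame of drawer_floor between -0.122 and 0.122 m and z of bottle2_mid in the frame of drawer_floor between 0.04 and 0.06 m and x of bottle3_mid in the frame of drawer_floor between -0.085 and 0.085 m and y of bottle3_mid in the frame of drawer_floor between -0.122 and 0.122 m and z of bottle3_mid in the frame of drawer_floor between 0.04 and 0.06 m and x of bottle4_mid in the frame of drawer_floor between -0.085 and 0.085 m and y of bottle4_mid in the frame of drawer_floor between -0.122 and 0.122 m and z of bottle4_mid in the frame of drawer_floor between 0.04 and 0.06 m and value of joint drawer below 0.012 m and value of joint collar between 0.08 and 1 rad), for 0.2 s.
4. the white key is pressed alone (value of joint key_white above 0.004 m and value of joint each of key_blue, key_green below 0.002 m), for 0.05 s.
5. then the blue key is pressed alone (value of joint key_blue above 0.004 m and value of joint each of key_white, key_green below 0.002 m), for 0.05 s.
6. then the green key is pressed alone (value of joint key_green above 0.004 m and value of joint each of key_white, key_blue below 0.002 m), for 0.05 s.
At the end, for the whole second after the job is handed in: The drawer is shut (within 12 mm), every bottle present stands upright (within 0.2 rad) on the drawer's floor inside it and is at rest, the plug has been turned 0.08 to 1.0 rad past snug (collar), and all keys are up again (all of step 3 and value of joint each of key_white, key_blue, key_green, key_red below 0.002 m and linear speed of each of bottle1, bottle2, bottle3, bottle4 below 0.03 m/s); the robot touches nothing.
It fails at once if the red key is pressed (value of joint key_red above 0.004 m).
It fails at once if a key is pressed before the drawer is shut, the bottles are in it and the plug is snug (value of joint any of key_white, key_blue, key_green above 0.004 m and not (horizontal distance between each of bottle1_mid, bottle2_mid, bottle3_mid, bottle4_mid and drawer_floor below 0.16 m and value of joint drawer below 0.012 m and value of joint collar between 0.08 and 1 rad)).
It fails at once if the plug is over-tightened (value of joint collar above 1 rad).
It fails at once if a bottle is dropped from more than about 6 cm or thrown ((linear speed of bottle1 above 1.1 m/s and contact force between the fingers and bottle1 below 0.1 N) or (linear speed of bottle2 above 1.1 m/s and contact force between the fingers and bottle2 below 0.1 N) or (linear speed of bottle3 above 1.1 m/s and contact force between the fingers and bottle3 below 0.1 N) or (linear speed of bottle4 above 1.1 m/s and contact force between the fingers and bottle4 below 0.1 N)).
It fails at once if the bowl, beaker, jar or flask is knocked over or pushed more than 4 cm (distance of any of mortar, beaker, can, flask from where it was at the start of the episode above 0.04 m or angle between any of mortar, beaker, can, flask's own z axis and vertical above 0.6 rad).
Of bottle1, bottle2, bottle3, bottle4 only 2 to 3 are there at a start; the rules pass over those that are not, and their reading is None.
At some moment in a run one of bottle1, bottle2, bottle3, bottle4 may be knocked a few centimetres aside while the robot is not near it.
It also fails if it takes over 210 s, if anything falls off the work surface, if the arm or the gripper's body presses on something with over 40 N, if the wrist force passes 120 N, or if a joint passes its speed limit or range.

## Working session

There is one attempt and no reset: what is moved stays moved. The work goes in short steps, Python scripts to look and compute and a tool call to move; the robot and the scene stay as the last step left them, time stands still between calls to the robot, and variables do not carry over. Pictures are saved under pics/ and viewed, and the job is handed in when it is done.

Besides the shell and the picture viewer there is one more tool, called after "Emit:" by a JSON object that holds its "op" and its "data", one argument or row to a line. drive_tool: Moves the arm, as the interface text tells. Its arguments: {"type":"object","properties":{"increments":{"type":"string"},"squeeze":{"type":"number"}},"required":["increments"]}

```bash
ls; mkdir -p pics; python3 - <<'E'
from bench import ctrl,get_image
import cv2
print(ctrl.get_state(), ctrl.tcp_to_grasp)
for n in ["scene","side","wrist"]:
    d=get_image(n); cv2.imwrite(f"pics/{n}0.png",d["img"][:,:,::-1]); print(n,d["mtx"].tolist(),d["k1"],d["camera_from_world"].round(3).tolist())
E
```

```text
pics
{'time': 0.0, 'joint_positions': array([ 1.26111604,  0.32180105, -0.07006425,  1.45168586,  0.0226064 ,
        1.37079168, -0.05688649]), 'qd': array([-2.16719072e-03, -1.07693377e-03, -5.89992813e-05, -1.03260207e-03,
        2.15136462e-04, -2.69952062e-04,  5.25705292e-04]), 'joint_torque': array([-3.89510287e-04, -4.91285419e+01, -4.03964818e-01, -3.12524843e+01,
       -6.36920985e-02,  4.38659429e-02,  2.01339521e-04]), 'position': array([ 0.20656013, -0.61571841,  0.22147016]), 'tool_rot': array([-1.34411954,  0.9686233 , -0.96596495]), 'ft_force': array([ 0.15165939, -0.15393361,  0.08351865]), 'torque': array([-0.00956651,  0.02143174,  0.03648855]), 'grip_width': 0.9960988299535419} -0.0187
scene [[435.6892076589157, 0.0, 317.5580043335285], [0.0, 435.6892076589157, 239.73584538288273], [0.0, 0.0, 1.0]] -0.03631572360550307 [[0.158, 0.987, 0.01, -0.195], [-0.806, 0.123, 0.579, 0.395], [0.57, -0.1, 0.815, -1.606], [0.0, 0.0, 0.0, 1.0]]
side [[598.0939903709808, 0.0, 312.58546324303603], [0.0, 598.0939903709808, 247.4305970149624], [0.0, 0.0, 1.0]] -0.15437031339240564 [[0.997, -0.073, 0.004, -0.604], [0.049, 0.699, 0.713, -0.185], [-0.055, -0.711, 0.701, -1.728], [0.0, 0.0, 0.0, 1.0]]
wrist [[356.05750430300986, 0.0, 313.52780141815845], [0.0, 356.05750430300986, 244.84073455062574], [0.0, 0.0, 1.0]] -0.007706367094138577 [[0.318, -0.948, -0.003, -0.65], [0.911, 0.306, -0.277, 0.033], [0.264, 0.086, 0.961, -0.391], [0.0, 0.0, 0.0, 1.0]]
```

View pics/scene0.png

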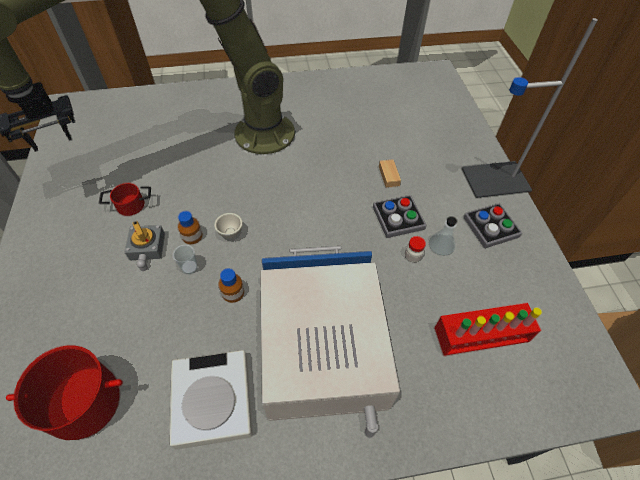

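View pics/side0.png

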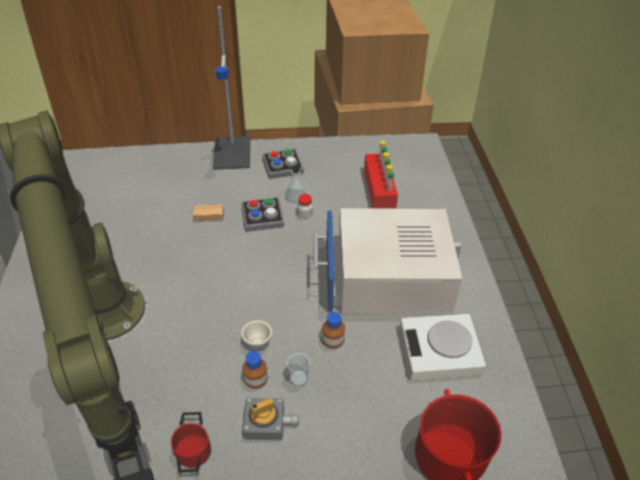

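View pics/wrist0.png

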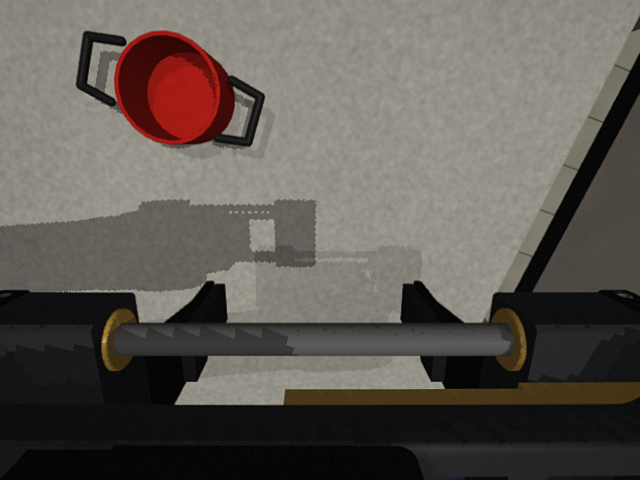

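The pictures show two amber bottles (scene 188,228 and 231,285). The plug is at scene 142,238 and the drawer front at 317,258. There are two keypads, at scene 399,215 and 491,225, and the left one is nearer the base. I'll measure from enlarged crops.

```bash
cat > h.py <<'E'
import numpy as np,cv2
from bench import ctrl,get_image
from scipy.spatial.transform import Rotation as R
def cam(d):
    D=np.diag([1,-1,-1.]); T=d["camera_from_world"]; r=D@T[:3,:3]; t=D@T[:3,3]
    return r,t,d["mtx"],np.array([d["k1"],0,0,0,0.])
def proj(d,P):
    r,t,K,k=cam(d); return cv2.projectPoints(np.float64(P).reshape(-1,1,3),cv2.Rodrigues(r)[0],t,K,k)[0].reshape(-1,2)
def ray(d,uv):
    r,t,K,k=cam(d); p=cv2.undistortPoints(np.float64([[uv]]),K,k)[0,0]
    v=r.T@np.array([p[0],p[1],1]); return -r.T@t, v/np.linalg.norm(v)
def onz(d,uv,z):
    o,v=ray(d,uv); return o+v*(z-o[2])/v[2]
def tri(d1,p1,d2,p2):
    A=np.zeros((3,3));b=np.zeros(3)
    for d,p in((d1,p1),(d2,p2)):
        o,v=ray(d,p);M=np.eye(3)-np.outer(v,v);A+=M;b+=M@o
    return np.linalg.solve(A,b)
def blobs(img,lo,hi,amin=20):
    m=cv2.inRange(cv2.cvtColor(img,cv2.COLOR_RGB2HSV),np.array(lo),np.array(hi))
    n,l,s,c=cv2.connectedComponentsWithStats(m)
    return [(c[i].round(1).tolist(),s[i].tolist()) for i in range(1,n) if s[i][4]>=amin]
def crop(d,u0,v0,w,h,name,f=4):
    cv2.imwrite("pics/"+name,cv2.resize(d["img"][v0:v0+h,u0:u0+w,::-1],None,fx=f,fy=f,interpolation=cv2.INTER_CUBIC))
def st():
    s=ctrl.get_state(); print(round(s["time"],2),s["position"].round(4),R.from_rotvec(s["tool_rot"]).as_matrix().round(3).tolist(),"F",s["ft_force"].round(1),"T",s["torque"].round(2),"g",round(s["grip_width"],3)); return s
E
python3 - <<'E'
from h import *
a=get_image("scene");b=get_image("side")
for n,d in(("scene",a),("side",b)):
    print(n,"blue",blobs(d["img"],(100,120,40),(125,255,255)))
    print(n,"red",blobs(d["img"],(0,150,60),(5,255,255)))
    print(n,"green",blobs(d["img"],(50,100,40),(80,255,255)))
    print(n,"amber",blobs(d["img"],(6,120,40),(18,255,255)))
crop(a,100,180,200,150,"c1.png");crop(a,240,170,200,150,"c2.png");crop(b,220,170,160,120,"c3.png",5);crop(b,220,300,160,150,"c4.png",4)
st()
E
```

```text
scene blue [([518.4, 85.9], [509, 78, 19, 18, 240]), ([389.2, 204.9], [385, 201, 9, 9, 66]), ([185.3, 218.3], [178, 211, 15, 16, 177]), ([483.3, 214.2], [479, 210, 10, 9, 71]), ([316.4, 260.1], [262, 251, 110, 19, 1198]), ([227.8, 276.6], [220, 268, 16, 18, 214])]
scene red [([126.2, 198.7], [110, 183, 34, 33, 615]), ([404.7, 201.6], [400, 198, 10, 8, 61]), ([497.6, 210.2], [493, 206, 10, 9, 68]), ([416.6, 243.4], [409, 236, 17, 16, 199]), ([483.6, 330.3], [435, 303, 106, 52, 2643]), ([67.7, 391.9], [6, 346, 111, 94, 5016]), ([112.4, 382.8], [104, 379, 18, 9, 116])]
scene green [([411.0, 214.1], [407, 210, 9, 9, 67]), ([506.9, 222.9], [502, 218, 11, 10, 72]), ([522.1, 314.6], [517, 310, 11, 10, 72]), ([494.1, 319.0], [490, 315, 9, 9, 66]), ([465.9, 323.3], [462, 319, 9, 10, 69])]
scene amber [([126.7, 45.1], [71, 0, 159, 88, 5150]), ([583.6, 124.8], [421, 0, 219, 262, 26037]), ([44.0, 54.8], [7, 10, 77, 86, 3460]), ([332.6, 46.3], [265, 36, 136, 21, 1512]), ([522.8, 119.7], [496, 86, 62, 77, 2281]), ([7.4, 104.6], [0, 89, 22, 25, 267]), ([30.7, 125.1], [23, 122, 16, 7, 54]), ([31.9, 
[... 870 characters left out ...]
72, 424, 37, 43, 1100])]
side green [([287.6, 151.4], [285, 150, 6, 4, 23]), ([268.4, 201.0], [265, 199, 8, 5, 35])]
side amber [([139.1, 70.6], [21, 0, 299, 149, 28076]), ([383.1, 69.2], [316, 0, 177, 177, 12185]), ([329.0, 32.5], [327, 26, 5, 13, 23]), ([505.1, 205.2], [489, 175, 32, 62, 322]), ([213.1, 207.3], [207, 206, 15, 4, 27]), ([578.8, 373.4], [518, 234, 110, 246, 2251]), ([333.2, 331.6], [323, 324, 22, 15, 192]), ([254.6, 371.7], [243, 362, 23, 17, 216]), ([269.6, 405.6], [266, 400, 7, 12, 26]), ([255.6, 416.2], [251, 410, 11, 14, 54])]
0.25 [ 0.2067 -0.616   0.222 ] [[0.318, -0.0, 0.948], [-0.948, 0.001, 0.318], [-0.001, -1.0, -0.0]] F [-0.2 -0.2  0.2] T [-0.   -0.01 -0.05] g 1.0
```

View pics/c1.png

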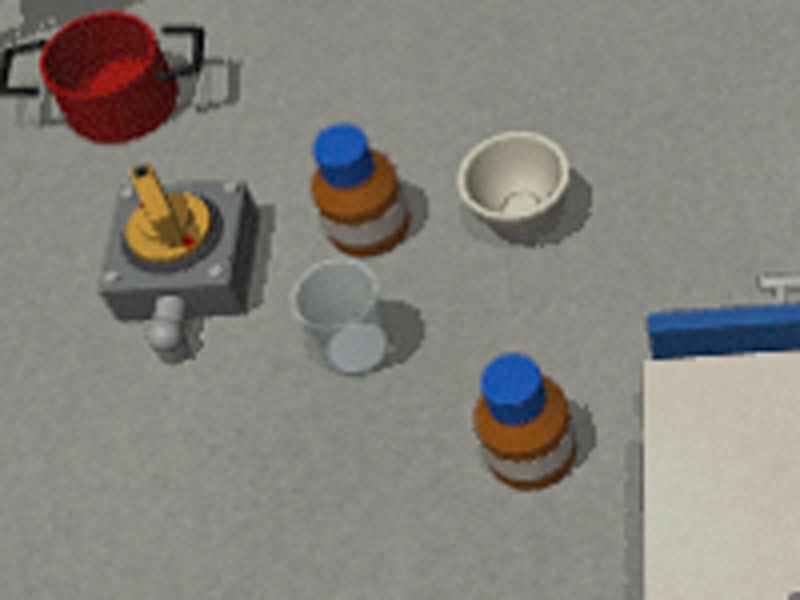

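View pics/c2.png

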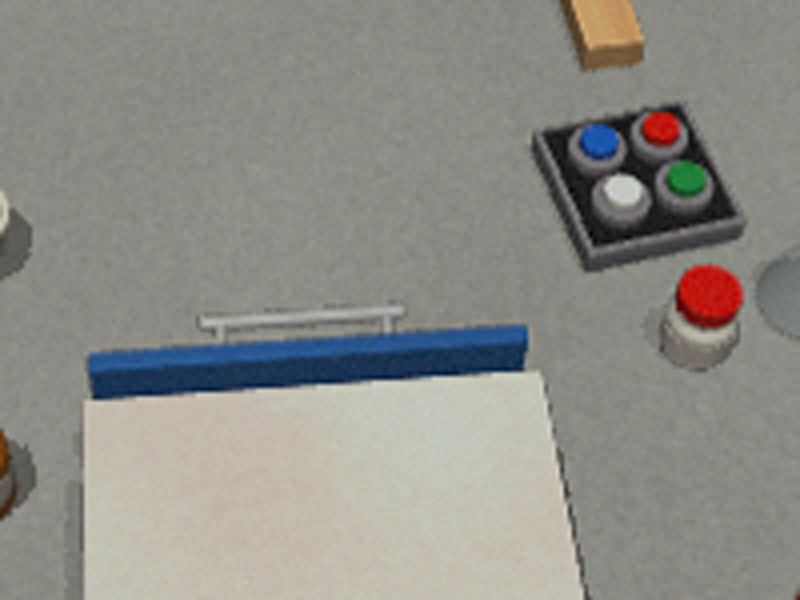

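View pics/c3.png

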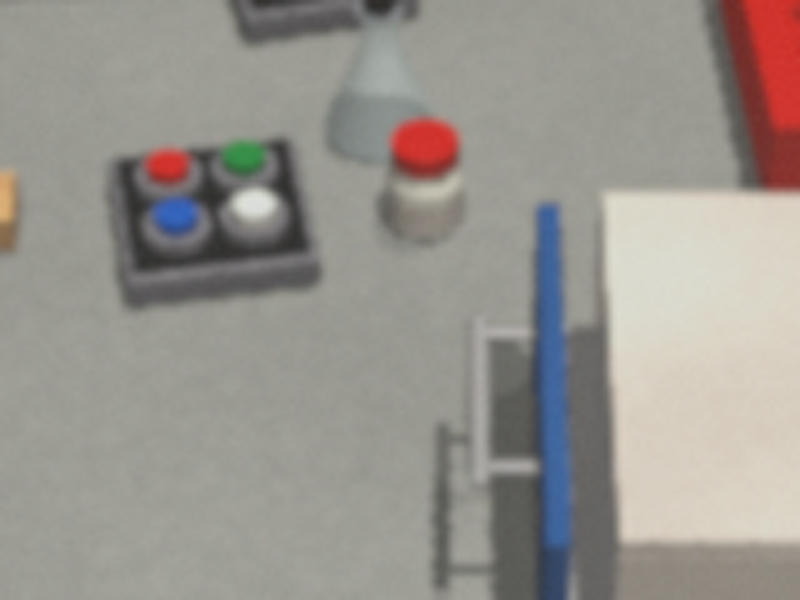

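View pics/c4.png

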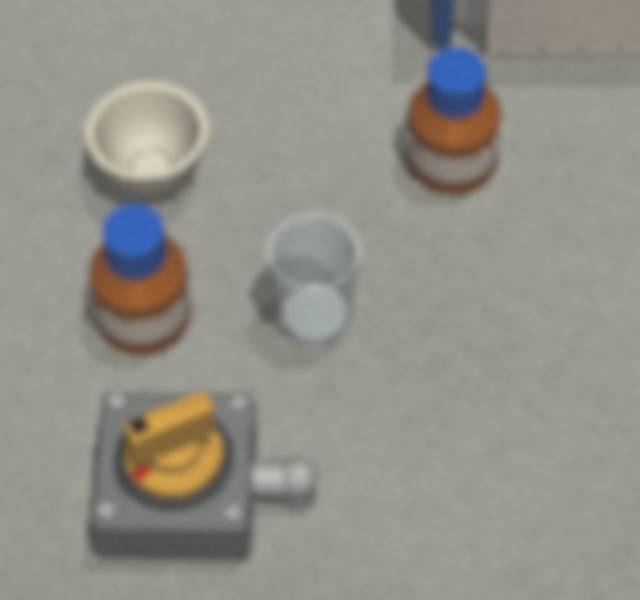

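```bash
python3 - <<'E'
from h import *
np.set_printoptions(suppress=True,precision=4)
a=get_image("scene");b=get_image("side")
def c1(x,y):return ((x+.5)/4-.5+100,(y+.5)/4-.5+180)
def c2(x,y):return ((x+.5)/4-.5+240,(y+.5)/4-.5+170)
def c3(x,y):return ((x+.5)/5-.5+220,(y+.5)/5-.5+170)
def c4(x,y):return ((x+.5)/4-.5+220,(y+.5)/4-.5+300)
def rep(n,p,q,z): print(n,"scene",onz(a,p,z)[:2],"side",onz(b,q,z)[:2],"tri",tri(a,p,b,q))
rep("A",c1(343,145),c4(134,226),.1)
rep("B",c1(512,377),c4(457,69),.1)
rep("white",c2(624,190),c3(254,206),.048)
rep("blue",c2(599,141),c3(177,214),.048)
rep("green",c2(687,178),c3(243,157),.048)
rep("red",c2(660,128),c3(169,165),.048)
rep("h1",c2(201,323),c3(482,479),.119)
rep("h2",c2(403,311),c3(480,318),.119)
rep("panelL",c2(90,356),c3(560,600),.149)
rep("panelR",c2(526,327),c3(547,204),.149)
rep("bodyL",c2(85,401),c3(617,541),.155)
rep("bodyR",c2(540,374),c3(603,194),.155)
rep("bowl",c1(514,172),c4(148,132),.05)
rep("beaker",c1(336,292),c4(314,248),.075)
rep("beakerbase",c1(357,349),c4(314,312),.003)
rep("can",c2(709,290),c3(425,143),.07)
rep("trap corners NE",c1(239,185),c4(105,398),.045)
crop(a,115,210,60,60,"c5.png",10);crop(b,235,385,60,60,"c6.png",10)
E
```

```text
A scene [ 0.4374 -0.2591] side [ 0.4359 -0.2591] tri [ 0.4363 -0.259   0.0993]
B scene [ 0.6507 -0.1466] side [ 0.6514 -0.1467] tri [ 0.6511 -0.1467  0.1003]
white scene [0.4943 0.3575] side [0.4916 0.3554] tri [0.4916 0.3589 0.0447]
blue scene [0.4444 0.351 ] side [0.4407 0.351 ] tri [0.4411 0.3527 0.0453]
green scene [0.4902 0.4084] side [0.4853 0.4063] tri [0.4856 0.4111 0.043 ]
red scene [0.4387 0.4016] side [0.4354 0.4015] tri [0.4358 0.4033 0.0455]
h1 scene [0.6145 0.0228] side [0.6169 0.028 ] tri [0.6169 0.023  0.1235]
h2 scene [0.6254 0.1578] side [0.626  0.1614] tri [0.6263 0.1578 0.1215]
panelL scene [ 0.6493 -0.0514] side [ 0.6491 -0.0927] tri [ 0.6442 -0.0591  0.1237]
panelR scene [0.6697 0.2286] side [0.6719 0.2281] tri [0.6713 0.2277 0.1502]
bodyL scene [ 0.686  -0.0571] side [ 0.6833 -0.0579] tri [ 0.684  -0.0568  0.153 ]
bodyR scene [0.7097 0.2277] side [0.7061 0.2282] tri [0.7071 0.2291 0.1529]
bowl scene [ 0.4408 -0.1445] side [ 0.4426 -0.1467] tri [ 0.4417 -0.1452  0.0495]
beaker scene [ 0.5477 -0.268 ] side [ 0.5489 -0.266 ] tri [ 0.5489 -0.2675  0.0769]
beakerbase scene [ 0.5492 -0.27  ] side [ 0.5478 -0.2672] tri [ 0.5487 -0.2691  0.0042]
can scene [0.6081 0.3861] side [0.6069 0.3859] tri [0.6072 0.3867 0.069 ]
trap corners NE scene [ 0.4179 -0.3492] side [ 0.4133 -0.3496] tri [ 0.4143 -0.3493  0.0425]
```

View pics/c5.png

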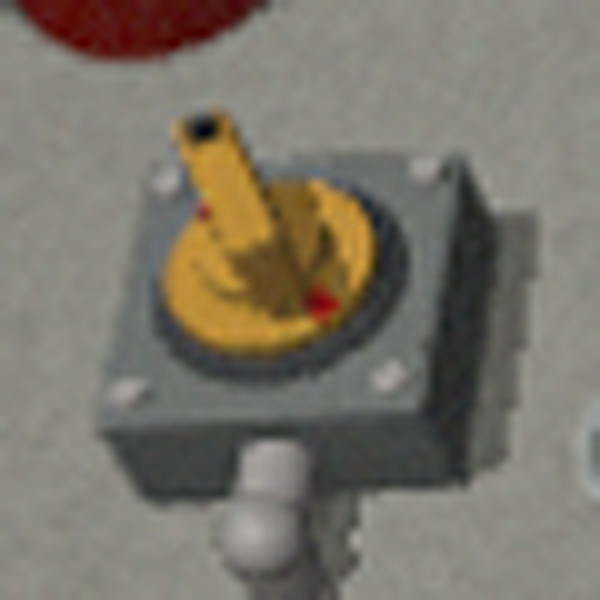

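View pics/c6.png

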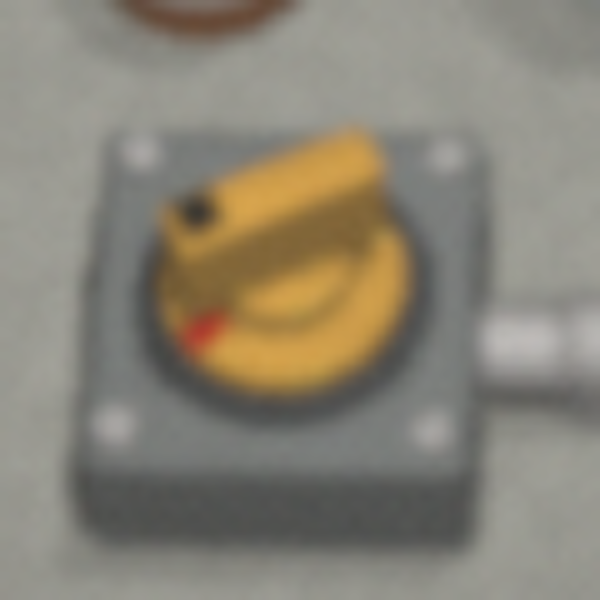

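```bash
cat >> h.py <<'E'
def plan(x,y,z,yaw):
    """shift needed in tool axes after turning so tool x points at yaw(deg)"""
    s=st(); M=R.from_rotvec(s["tool_rot"]).as_matrix(); cur=np.degrees(np.arctan2(M[1,0],M[0,0]))
    turn=-((yaw-cur+180)%360-180); a=np.radians(yaw)
    d=np.array([x,y,z])-s["position"]; tx=d[0]*np.cos(a)+d[1]*np.sin(a); tz=-d[0]*np.sin(a)+d[1]*np.cos(a)
    print("turn %.1f  tx %.1f ty %.1f tz %.1f"%(turn,tx*1e3,-d[2]*1e3,tz*1e3))
E
python3 - <<'E'
from h import *
np.set_printoptions(suppress=True,precision=4)
a=get_image("scene");b=get_image("side")
def c5(x,y):return ((x+.5)/10-.5+115,(y+.5)/10-.5+210)
def c6(x,y):return ((x+.5)/10-.5+235,(y+.5)/10-.5+385)
for n,p,q in(("L",(203,121),(175,232)),("R",(250,245),(370,150))):
    print(n,onz(a,c5(*p),.098)[:2],onz(b,c6(*q),.098)[:2],tri(a,c5(*p),b,c6(*q)))
cs=[onz(b,c6(*q),.047)[:2] for q in((141,150),(447,155),(430,430),(112,425))]; print(cs,np.mean(cs,0))
cs=[onz(a,c5(*q),.047)[:2] for q in((168,178),(425,165),(388,375),(130,390))]; print(cs,np.mean(cs,0))
plan(.621,.091,.22,-4.5)
E
```

```text
L [ 0.435  -0.4027] [ 0.4321 -0.4064] [ 0.4319 -0.4042  0.0942]
R [ 0.482 -0.386] [ 0.4788 -0.3869] [ 0.4794 -0.3864  0.0959]
[array([ 0.4204, -0.3524]), array([ 0.4963, -0.3587]), array([ 0.4894, -0.4347]), array([ 0.4131, -0.4286])] [ 0.4548 -0.3936]
[array([ 0.4124, -0.4313]), array([ 0.4192, -0.3554]), array([ 0.495, -0.362]), array([ 0.489 , -0.4356])] [ 0.4539 -0.3961]
0.45 [ 0.2068 -0.6162  0.2225] [[0.318, -0.0, 0.948], [-0.948, 0.0, 0.318], [-0.0, -1.0, -0.0]] F [ 0.9  0.1 -0.6] T [-0.  0.  0.] g 1.001
turn -66.9  tx 357.4 ty 2.5 tz 737.5
```

Emit:
{"op": "drive_tool", "data": {
  "increments": "0 0 0 -9.6 0;0 0 0 -9.6 0;0 0 0 -9.6 100;0 0 0 -9.6 170;0 0 0 -9.6 170;0 0 0 -9.6 170;0 0 0 -9.6 170;22 0 46 0 170;22 0 46 0 170;22 0 46 0 170;22 0 46 0 170;22 0 46 0 170;22 0 46 0 170;22 0 46 0 170;22 0 46 0 170;22 0 46 0 170;22 0 46 0 170;22 0 46 0 170;22 0 46 0 170",
  "squeeze": 20
}}

```text
time: 2.82
position: [0.5116, -0.084, 0.2229]
tool_rot: [-1.571, 0.058, -0.059]
ft_force: [0.5, -0.2, -0.3]
grip_width: 0.333
```

```bash
python3 - <<'E'
from h import *
plan(.621,.091,.22,-4.4)
E
```

```text
2.83 [ 0.5116 -0.084   0.2229] [[0.997, 0.001, 0.074], [-0.074, -0.001, 0.997], [0.001, -1.0, -0.001]] F [ 0.5 -0.2 -0.3] T [-0.05 -0.17 -0.07] g 0.333
turn 0.1  tx 95.6 ty 2.9 tz 182.9
```

Emit:
{"op": "drive_tool", "data": {
  "increments": "24 0 45.7 0 170;24 0 45.7 0 170;24 0 45.7 0 170;24 0 45.7 0 170;0 0 0 0 170"
}}

```text
time: 3.45
position: [0.6204, 0.0956, 0.222]
tool_rot: [-1.566, 0.053, -0.052]
ft_force: [-0.2, 0.4, -0.4]
grip_width: 0.337
```

```bash
python3 - <<'E'
from h import *
plan(.621,.091,.102,-4.4)
d=get_image("wrist");cv2.imwrite("pics/w1.png",d["img"][:,:,::-1])
b=get_image("side");crop(b,260,180,140,110,"s1.png",5)
print(proj(d,[[.6145,.0228,.119],[.6254,.1578,.119]]))
E
```

```text
3.45 [0.6204 0.0956 0.222 ] [[0.998, -0.001, 0.067], [-0.067, 0.004, 0.998], [-0.001, -1.0, 0.004]] F [-0.2  0.4 -0.4] T [-0.03 -0.09  0.01] g 0.337
turn 0.6  tx 0.9 ty 120.0 tz -4.6
[[312.07734374 328.65150429]
 [314.33493334 161.24340825]]
```

View pics/w1.png

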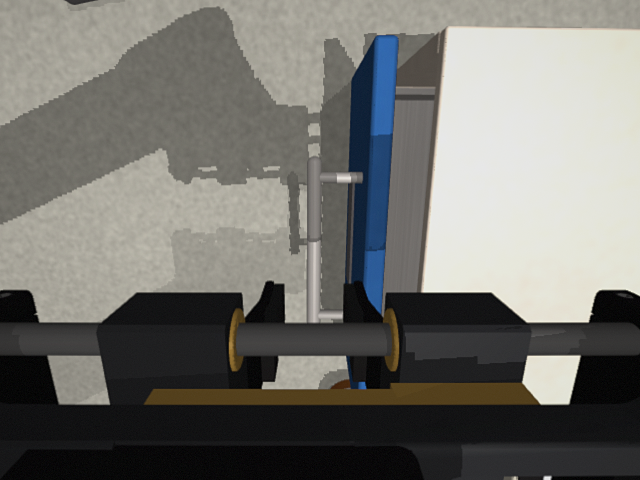

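View pics/s1.png

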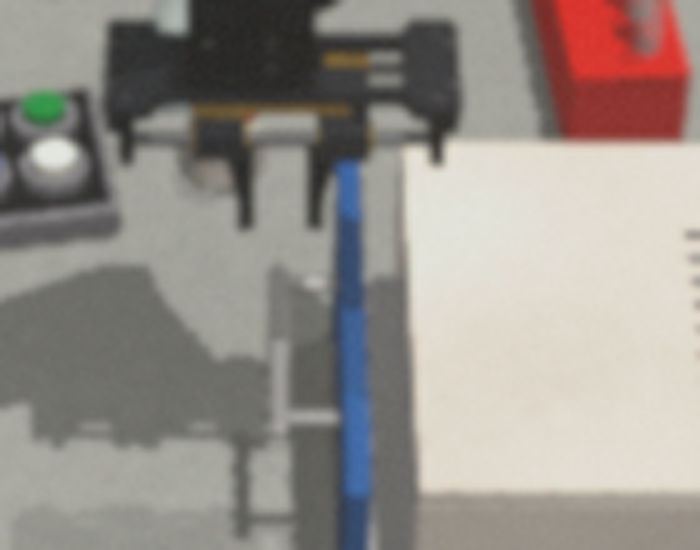

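The wrist view shows the bar at u≈314, centred between the fingers (u 270 and 355). I'm descending.

Emit:
{"op": "drive_tool", "data": {
  "increments": "1 30 -4 0.5 170;0 30 0 0 170;0 30 0 0 170;0 20 0 0 170;0 8 0 0 170;0 0 0 0 170;0 0 0 0 255;0 0 0 0 255;0 0 0 0 255;0 0 0 0 255",
  "squeeze": 25
}}

```text
time: 4.8
position: [0.6211, 0.0861, 0.1052]
tool_rot: [-1.57, 0.064, -0.065]
ft_force: [-1.5, -0.3, 3.7]
grip_width: 0.119
```

Emit:
{"op": "drive_tool", "data": {
  "increments": "-8 0 0 0 255;-14 0 0 0 255;-15 0 0 0 255;-15 0 0 0 255;-15 0 0 0 255;-15 0 0 0 255;-15 0 0 0 255;-15 0 0 0 255;-12 0 0 0 255;-10 0 0 0 255;-5 0 0 0 255;0 0 0 0 255"
}}

```text
time: 6.3
position: [0.4812, 0.0963, 0.1051]
tool_rot: [-1.573, 0.066, -0.065]
ft_force: [-1.7, -2.8, 9.9]
grip_width: 0.113
```

```bash
python3 - <<'E'
from h import *
st()
b=get_image("side");crop(b,240,170,200,150,"s2.png",4)
E
```

```text
6.3 [0.4812 0.0963 0.1051] [[0.997, -0.0, 0.083], [-0.083, -0.003, 0.997], [-0.0, -1.0, -0.003]] F [-1.7 -2.8  9.9] T [-0.44  0.16  0.08] g 0.113
```

View pics/s2.png

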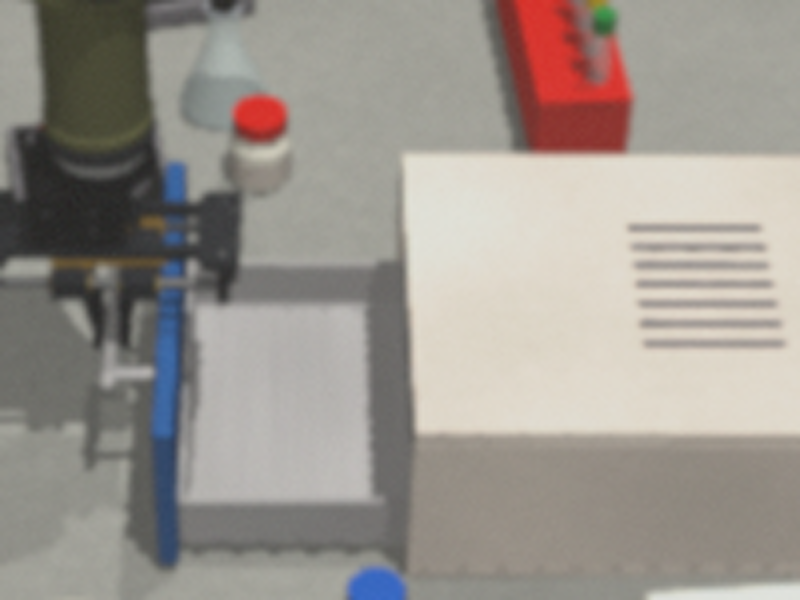

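Emit:
{"op": "drive_tool", "data": {
  "increments": "-5 0 0 0 255;-5 0 0 0 255;-4 0 0 0 255;-3 0 0 0 255;0 0 0 0 255"
}}

```text
time: 6.98
position: [0.4699, 0.0972, 0.1052]
tool_rot: [-1.57, 0.057, -0.076]
ft_force: [15.9, -1.4, -7.1]
grip_width: 0.117
```

Emit:
{"op": "drive_tool", "data": {
  "increments": "4 0 0 0 255;0 0 0 0 170;0 0 0 0 170;0 0 0 0 170;0 -20 0 0 170;0 -40 0 0 170;0 -50 0 0 170;0 -50 0 0 120;0 0 0 0 60"
}}

```text
time: 8.1
position: [0.4712, 0.0992, 0.2679]
tool_rot: [-1.57, 0.06, -0.07]
ft_force: [-0.1, 0.5, -0.1]
grip_width: 0.473
```

```bash
python3 - <<'E'
from h import *
np.set_printoptions(suppress=True,precision=4)
st()
a=get_image("scene");b=get_image("side");cv2.imwrite("pics/sc3.png",a["img"][:,:,::-1])
cv2.imwrite("pics/si3.png",b["img"][:,:,::-1])
for n,d in(("scene",a),("side",b)): print(n,blobs(d["img"],(100,120,40),(125,255,255),100))
E
```

```text
8.1 [0.4712 0.0992 0.2679] [[0.997, 0.006, 0.083], [-0.083, -0.0, 0.997], [0.006, -1.0, 0.0]] F [-0.1  0.5 -0.1] T [-0.02 -0.09  0.03] g 0.473
scene [([518.4, 85.9], [509, 77, 19, 19, 241]), ([311.8, 221.0], [261, 207, 102, 38, 2275]), ([185.3, 218.4], [178, 211, 15, 16, 177]), ([227.8, 276.6], [220, 268, 16, 18, 214])]
side [([277.9, 256.9], [274, 211, 8, 99, 380]), ([333.7, 319.5], [327, 312, 14, 16, 174]), ([253.1, 359.0], [246, 351, 15, 18, 203])]
```

View pics/sc3.png

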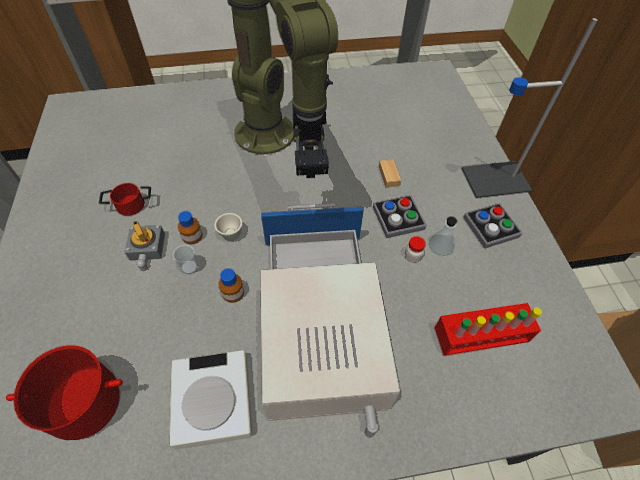

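View pics/si3.png

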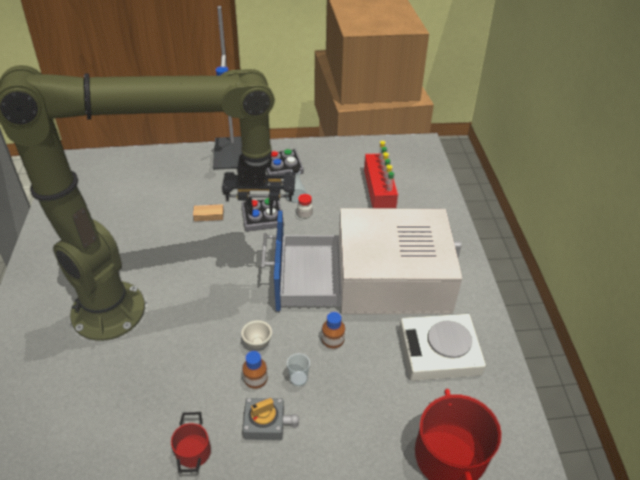

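The picture shows the drawer fully out (basket at scene 316,250 and side 310,270). There are exactly two bottles, with caps at scene 185,218 and 228,277, both unmoved. Bottle B goes first.

```bash
python3 - <<'E'
from h import *
plan(.651,-.1467,.20,-4.5)
E
```

```text
8.2 [0.4691 0.0984 0.2641] [[0.997, -0.0, 0.083], [-0.083, -0.001, 0.997], [-0.0, -1.0, -0.001]] F [-0.6  1.1 -0.9] T [-0.04 -0.07  0.01] g 0.568
turn -0.2  tx 200.6 ty 64.1 tz -230.1
```

Emit:
{"op": "drive_tool", "data": {
  "increments": "40 0 -46 0 0;40 0 -46 0 0;40 0 -46 0 0;40 0 -46 0 0;40 0 -46 0 0;0 40 0 0 0;0 24 0 0 0;0 0 0 0 0"
}}

```text
time: 9.2
position: [0.6472, -0.1468, 0.1959]
tool_rot: [-1.568, 0.071, -0.058]
ft_force: [-0.2, -0.8, -0.4]
grip_width: 1.001
```

```bash
python3 - <<'E'
from h import *
plan(.651,-.1467,.078,-4.5)
d=get_image("wrist");cv2.imwrite("pics/w4.png",d["img"][:,:,::-1])
print(proj(d,[[.651,-.1467,.1]]))
b=get_image("side");crop(b,240,230,200,150,"s4.png",4)
E
```

```text
9.2 [ 0.6472 -0.1468  0.1959] [[0.997, -0.008, 0.082], [-0.082, 0.002, 0.997], [-0.008, -1.0, 0.002]] F [-0.2 -0.8 -0.4] T [-0.02 -0.12 -0.01] g 1.001
turn -0.2  tx 3.7 ty 117.9 tz 0.4
[[319.05758145 245.5925206 ]]
```

View pics/w4.png

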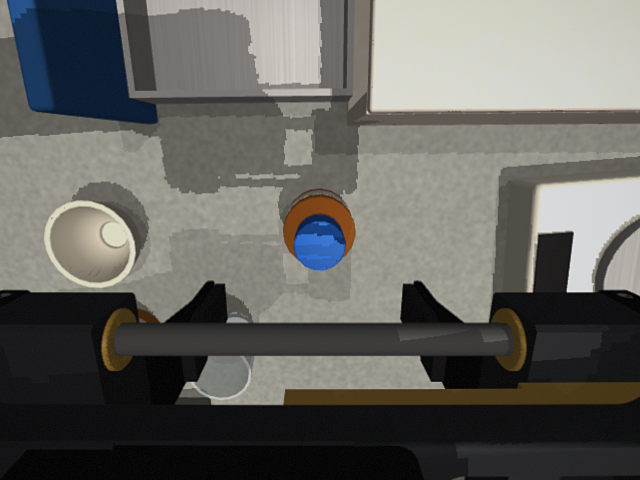

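View pics/s4.png

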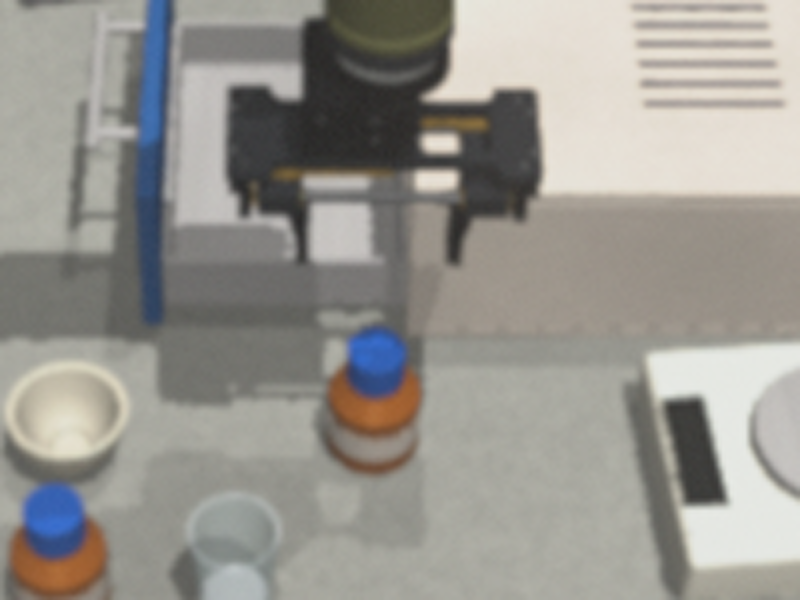

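The wrist view has the cap at (320,246), against a predicted (319,246). I'm descending and gripping the cap.

Emit:
{"op": "drive_tool", "data": {
  "increments": "3 40 0 0 0;0 40 0 0 0;0 25 0 0 0;0 13 0 0 0;0 0 0 0 0;0 0 0 0 255;0 0 0 0 255;0 0 0 0 255;0 0 0 0 255;0 0 0 0 255;0 0 0 0 255",
  "squeeze": 18
}}

```text
time: 10.68
position: [0.6522, -0.1476, 0.0825]
tool_rot: [-1.57, 0.066, -0.064]
ft_force: [-1.7, 0.6, 1.2]
grip_width: 0.458
```

Emit:
{"op": "drive_tool", "data": {
  "increments": "0 -5 0 0 255;0 -15 0 0 255;0 -30 0 0 255;0 0 0 0 255"
}}

```text
time: 11.18
position: [0.655, -0.1476, 0.136]
tool_rot: [-1.571, 0.06, -0.07]
ft_force: [1.2, 0.8, -4.3]
grip_width: 0.454
```

```bash
python3 - <<'E'
from h import *
b=get_image("side");crop(b,240,230,200,150,"s5.png",4)
st()
E
```

```text
11.22 [ 0.6537 -0.1476  0.134 ] [[0.997, 0.003, 0.083], [-0.083, -0.001, 0.997], [0.003, -1.0, -0.001]] F [-0.9  0.4 -3.5] T [ 0.04 -0.05 -0.03] g 0.454
```

View pics/s5.png

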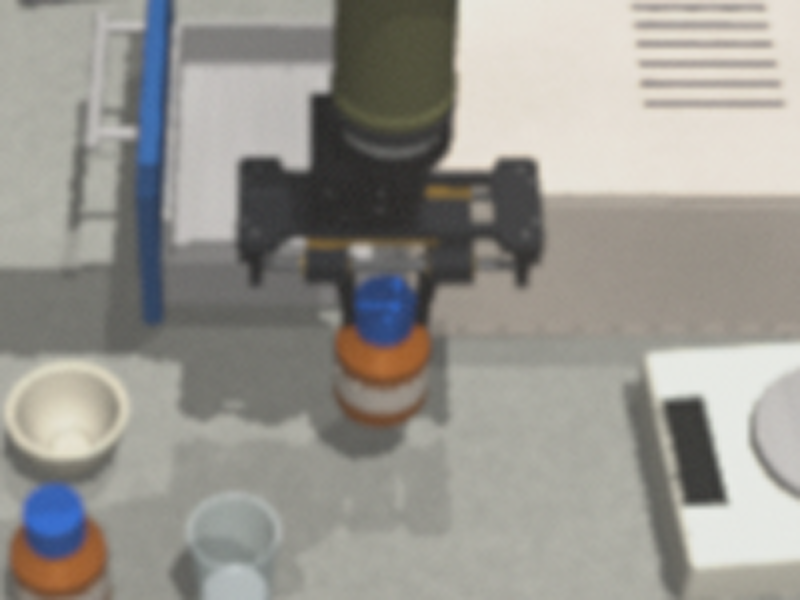

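Emit:
{"op": "drive_tool", "data": {
  "increments": "0 -40 0 0 255;0 -50 0 0 255;0 -40 0 0 255;0 0 0 -7.5 255;0 0 0 -7.5 255;0 0 0 -7.5 255;0 0 0 -7.5 255;0 0 0 -7.5 255;0 0 0 -7.5 255;0 0 0 -7.5 255;0 0 0 -7.5 255;0 0 0 -7.5 255;0 0 0 -7.5 255;0 0 0 -7.5 255;0 0 0 -7.5 255;0 0 0 0 255"
}}

```text
time: 13.22
position: [0.6522, -0.1478, 0.261]
tool_rot: [-1.246, -1.146, 1.147]
ft_force: [0.6, -0.2, -1.8]
grip_width: 0.454
```

```bash
python3 - <<'E'
from h import *
plan(.611,.1466,.26,85.5)
E
```

```text
13.22 [ 0.6522 -0.1478  0.261 ] [[0.084, -0.002, -0.996], [0.996, 0.001, 0.084], [0.0, -1.0, 0.002]] F [ 0.6 -0.2 -1.8] T [ 0.08 -0.19  0.02] g 0.454
turn -0.3  tx 290.3 ty 1.0 tz 64.2
```

Emit:
{"op": "drive_tool", "data": {
  "increments": "16 0 4 0 255;34 0 8 0 255;40 0 9 0 255;40 0 9 0 255;40 0 9 0 255;40 0 9 0 255;40 0 8 0 255;30 0 6 0 255;10 0 2 0 255;0 0 0 0 255;0 0 0 0 255"
}}

```text
time: 14.6
position: [0.6135, 0.1446, 0.2622]
tool_rot: [-1.249, -1.145, 1.147]
ft_force: [1.0, -0.7, -3.1]
grip_width: 0.457
```

```bash
python3 - <<'E'
from h import *
plan(.611,.1466,.102,85.5)
a=get_image("scene");b=get_image("side");d=get_image("wrist")
crop(b,240,150,200,150,"s6.png",4);crop(a,240,130,200,150,"a6.png",4)
cv2.imwrite("pics/w6.png",d["img"][:,:,::-1])
E
```

```text
14.6 [0.6135 0.1446 0.2622] [[0.086, -0.0, -0.996], [0.996, -0.001, 0.086], [-0.001, -1.0, 0.0]] F [ 1.  -0.7 -3.1] T [ 0.03 -0.16 -0.07] g 0.457
turn -0.4  tx 1.8 ty 160.2 tz 2.6
```

View pics/s6.png

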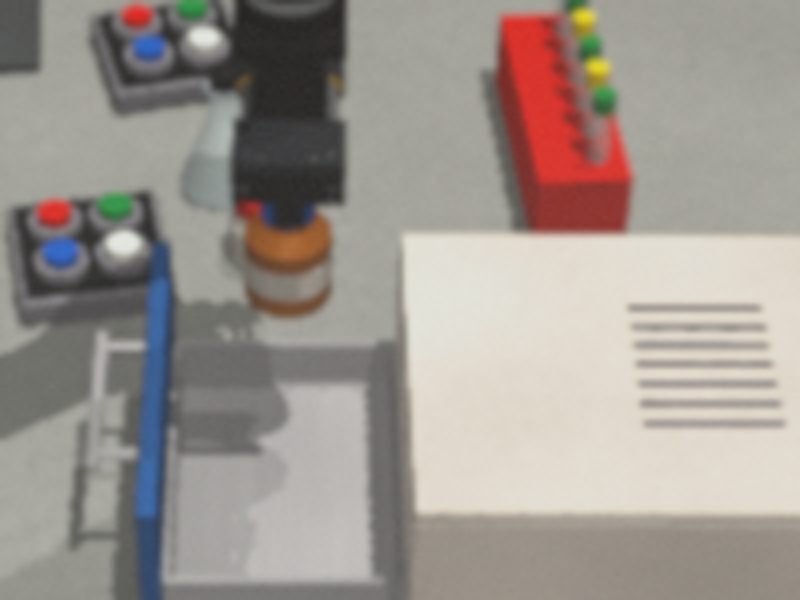

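View pics/w6.png

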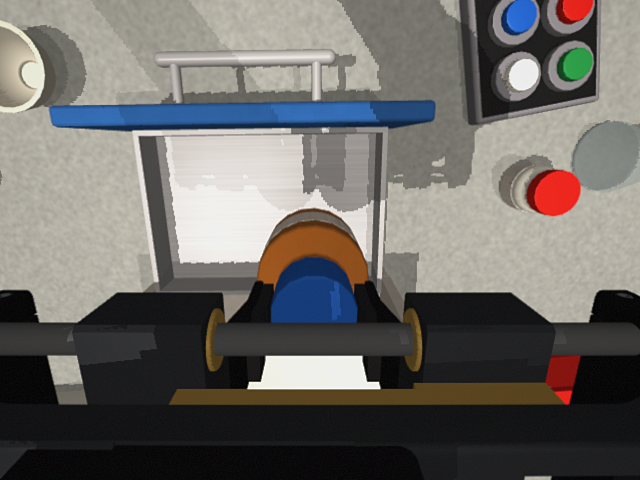

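```bash
python3 - <<'E'
from h import *
np.set_printoptions(suppress=True,precision=4)
d=get_image("wrist")
for n,p,z in(("barL",(158,60),.119),("barR",(332,57),.119),("rimFL",(136,136),.06),("rimFR",(386,129),.06),("panelL",(52,108),.149),("panelR",(434,102),.149)): print(n,onz(d,p,z)[:2])
E
```

```text
barL [0.466  0.0353]
barR [0.4758 0.1704]
rimFL [ 0.5169 -0.0223]
rimFR [0.5316 0.2221]
panelL [ 0.4974 -0.037 ]
panelR [0.5176 0.2398]
```

Emit:
{"op": "drive_tool", "data": {
  "increments": "2 20 3 0 255;0 35 0 0 255;0 35 0 0 255;0 30 0 0 255;0 20 0 0 255;0 10 0 0 255;0 4 0 0 255;0 3 0 0 255;0 3 0 0 255;0 0 0 0 255"
}}

```text
time: 16.05
position: [0.6102, 0.1489, 0.1027]
tool_rot: [-1.248, -1.148, 1.148]
ft_force: [0.3, 0.2, -3.0]
grip_width: 0.454
```

Emit:
{"op": "drive_tool", "data": {
  "increments": "0 2 0 0 255;0 1 0 0 255;0 0 0 0 255"
}}

```text
time: 16.42
position: [0.6112, 0.1489, 0.1014]
tool_rot: [-1.249, -1.149, 1.147]
ft_force: [-1.3, -1.2, 5.8]
grip_width: 0.454
```

Contact: the force went from -3 to +6 N. Releasing.

Emit:
{"op": "drive_tool", "data": {
  "increments": "0 0 0 0 200;0 0 0 0 120;0 0 0 0 40;0 0 0 0 0;0 0 0 0 0;0 -10 0 0 0;0 -30 0 0 0;0 -45 0 0 0;0 -45 0 0 0;0 0 0 0 0"
}}

```text
time: 17.68
position: [0.612, 0.1505, 0.2344]
tool_rot: [-1.251, -1.155, 1.143]
ft_force: [-0.1, 0.7, 0.1]
grip_width: 1.003
```

```bash
python3 - <<'E'
from h import *
np.set_printoptions(suppress=True,precision=4)
a=get_image("scene");b=get_image("side")
cv2.imwrite("pics/si7.png",b["img"][:,:,::-1]);crop(a,160,180,240,130,"a7.png",3)
for n,d in(("scene",a),("side",b)): print(n,blobs(d["img"],(100,120,40),(125,255,255),100))
# A estimate from cap-side centroid shift relative to first picture
plan(.4365,-.259,.26,-4.5)
E
```

```text
scene [([518.3, 85.9], [509, 78, 19, 18, 241]), ([310.1, 221.6], [261, 207, 103, 38, 2142]), ([185.3, 218.3], [178, 211, 15, 16, 175]), ([334.8, 246.1], [328, 238, 15, 17, 204])]
side [([221.7, 72.3], [216, 67, 12, 12, 118]), ([278.0, 256.7], [274, 212, 9, 98, 409]), ([310.7, 239.5], [305, 233, 12, 14, 129]), ([253.0, 359.1], [246, 351, 15, 18, 204])]
17.77 [0.6102 0.149  0.2301] [[0.083, 0.001, -0.997], [0.997, -0.0, 0.083], [-0.0, -1.0, -0.001]] F [-1.2 -0.2 -1.1] T [ 0.07 -0.14 -0.  ] g 1.001
turn 89.8  tx -141.2 ty -29.9 tz -420.4
```

View pics/si7.png

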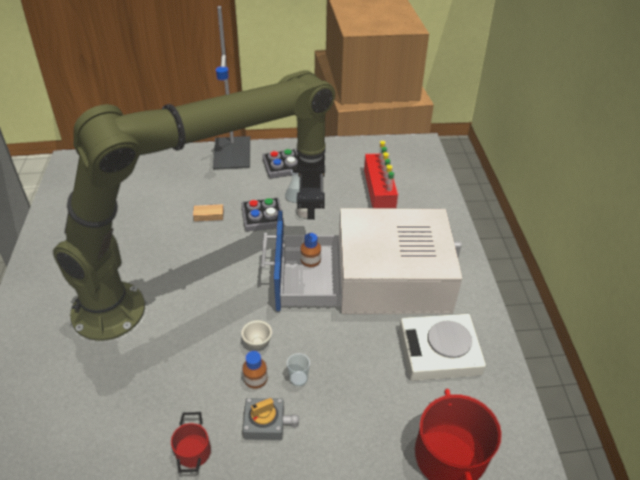

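View pics/a7.png

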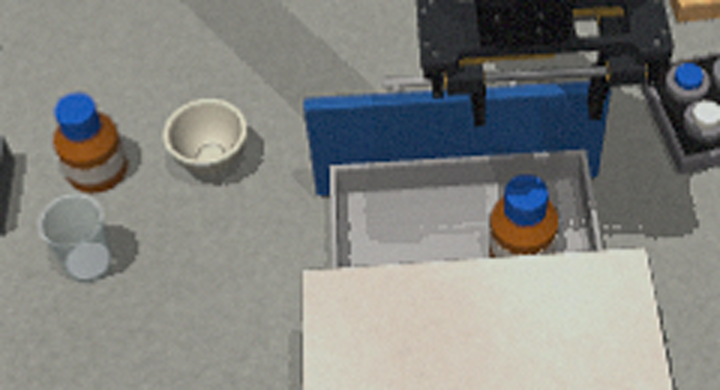

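Emit:
{"op": "drive_tool", "data": {
  "increments": "-42 0 14.1 0 0;-42 0 14.1 0 0;-42 0 14.1 0 0;-42 0 14.1 0 0;-42 0 14.1 0 0;-42 0 14.1 0 0;-42 0 14.1 0 0;-42 0 14.1 0 0;-42 0 14.1 0 0;-42 0 14.1 0 0;0 0 0 0 0;0 0 0 0 0"
}}

```text
time: 19.27
position: [0.4345, -0.2571, 0.2286]
tool_rot: [-1.245, -1.148, 1.147]
ft_force: [-0.1, 0.4, -0.4]
grip_width: 0.999
```

```bash
python3 - <<'E'
from h import *
plan(.4365,-.259,.08,85.5)
d=get_image("wrist");cv2.imwrite("pics/w8.png",d["img"][:,:,::-1])
print(proj(d,[[.4365,-.259,.1]]),ctrl.get_state()["joint_positions"])
E
```

```text
19.27 [ 0.4345 -0.2571  0.2286] [[0.083, -0.001, -0.997], [0.997, 0.002, 0.083], [0.002, -1.0, 0.001]] F [-0.1  0.4 -0.4] T [ 0.12 -0.15  0.  ] g 0.999
turn -0.2  tx -1.7 ty 148.6 tz -2.2
[[312.17312885 238.20683481]] [ 1.47057751  0.07235003 -1.0186893   1.76499362  0.06236529  1.34021292
  1.92819743]
```

View pics/w8.png

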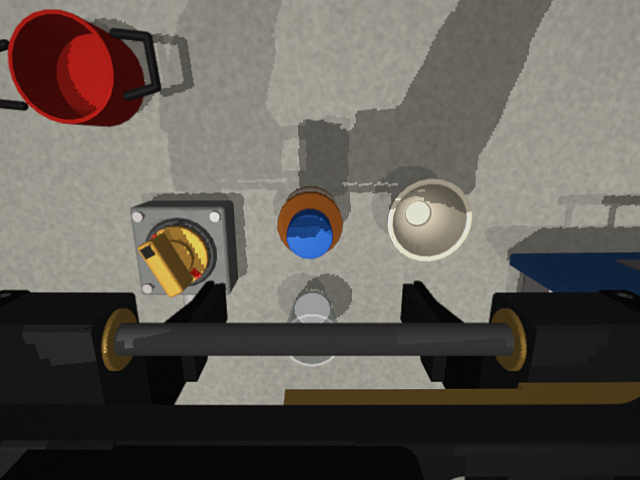

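Emit:
{"op": "drive_tool", "data": {
  "increments": "-3 40 -1 0 0;0 40 0 0 0;0 35 0 0 0;0 25 0 0 0;0 7 0 0 0;0 0 0 0 0;0 0 0 0 255;0 0 0 0 255;0 0 0 0 255;0 0 0 0 255;0 0 0 0 255;0 0 0 0 255;0 -5 0 0 255;0 -15 0 0 255;0 -30 0 0 255;0 0 0 0 255",
  "squeeze": 18
}}

```text
time: 21.32
position: [0.4375, -0.262, 0.1352]
tool_rot: [-1.253, -1.149, 1.149]
ft_force: [-0.9, -0.5, -3.9]
grip_width: 0.454
```

```bash
python3 - <<'E'
from h import *
b=get_image("side");crop(b,200,290,200,150,"s9.png",4)
st()
E
```

```text
21.38 [ 0.4362 -0.2617  0.1336] [[0.083, 0.002, -0.997], [0.997, -0.002, 0.083], [-0.002, -1.0, -0.002]] F [-0.8  0.1 -3. ] T [ 0.05 -0.13 -0.  ] g 0.458
```

View pics/s9.png

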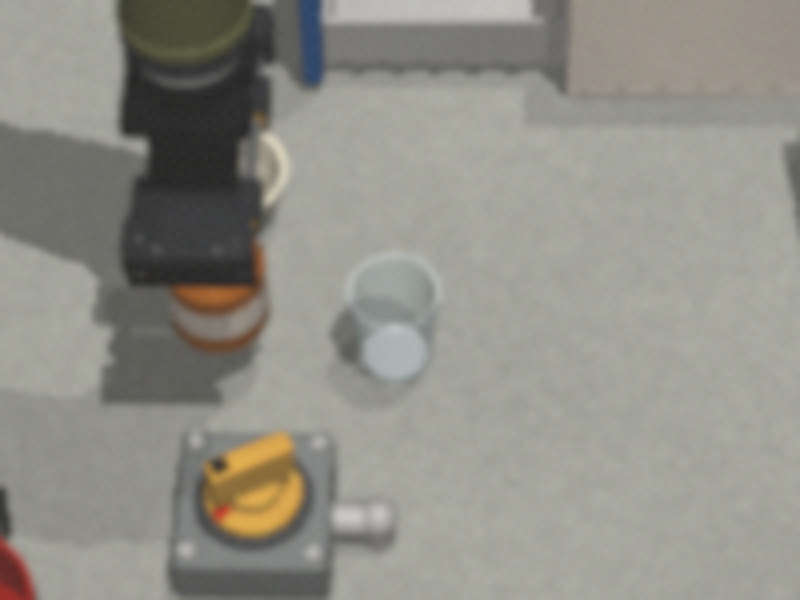

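Emit:
{"op": "drive_tool", "data": {
  "increments": "0 -40 0 0 255;0 -50 0 0 255;0 -42 0 0 255;11 0 -5 0 255;30 0 -14 0 255;40 0 -18.7 0 255;40 0 -18.5 0 255;40 0 -18.5 0 255;40 0 -18.5 0 255;40 0 -18.5 0 255;35 0 -16 0 255;25 0 -12 0 255;10 0 -4 0 255;0 0 0 0 255;0 0 0 0 255"
}}

```text
time: 23.25
position: [0.6041, 0.0353, 0.2639]
tool_rot: [-1.248, -1.145, 1.148]
ft_force: [-0.0, -0.4, -1.9]
grip_width: 0.45
```

```bash
python3 - <<'E'
from h import *
plan(.604,.037,.103,85.5)
d=get_image("wrist");cv2.imwrite("pics/w10.png",d["img"][:,:,::-1])
E
```

```text
23.25 [0.6041 0.0353 0.2639] [[0.085, -0.001, -0.996], [0.996, -0.001, 0.085], [-0.001, -1.0, 0.001]] F [-0.  -0.4 -1.9] T [ 0.06 -0.13 -0.03] g 0.45
turn -0.4  tx 1.7 ty 160.9 tz 0.2
```

View pics/w10.png

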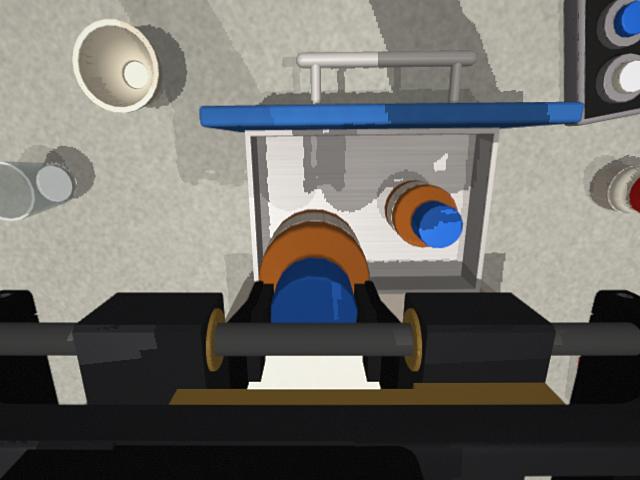

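Emit:
{"op": "drive_tool", "data": {
  "increments": "0 20 0 0 255;0 35 0 0 255;0 35 0 0 255;0 30 0 0 255;0 20 0 0 255;0 10 0 0 255;0 5 0 0 255;0 3 0 0 255;0 2 0 0 255;0 0 0 0 255;0 0 0 0 255"
}}

```text
time: 24.68
position: [0.6047, 0.037, 0.1049]
tool_rot: [-1.248, -1.148, 1.148]
ft_force: [-0.0, 0.2, -1.9]
grip_width: 0.454
```

Emit:
{"op": "drive_tool", "data": {
  "increments": "0 1.5 0 0 255;0 1.5 0 0 255;0 0 0 0 255;0 0 0 0 255"
}}

```text
time: 25.18
position: [0.6047, 0.037, 0.1016]
tool_rot: [-1.247, -1.148, 1.148]
ft_force: [-0.6, -0.1, -1.5]
grip_width: 0.449
```

Emit:
{"op": "drive_tool", "data": {
  "increments": "0 1 0 0 255;0 1 0 0 255;0 0 0 0 255;0 0 0 0 255"
}}

```text
time: 25.68
position: [0.6058, 0.0371, 0.1015]
tool_rot: [-1.25, -1.15, 1.147]
ft_force: [-1.5, -1.0, 7.1]
grip_width: 0.452
```

Emit:
{"op": "drive_tool", "data": {
  "increments": "0 0 0 0 200;0 0 0 0 120;0 0 0 0 40;0 0 0 0 0;0 0 0 0 0;0 -10 0 0 0;0 -30 0 0 0;0 -45 0 0 0;0 -45 0 0 0;0 0 0 0 0"
}}

```text
time: 26.92
position: [0.6066, 0.0382, 0.2341]
tool_rot: [-1.252, -1.154, 1.144]
ft_force: [-0.6, -0.8, -0.3]
grip_width: 1.002
```

```bash
python3 - <<'E'
from h import *
np.set_printoptions(suppress=True,precision=4)
a=get_image("scene");b=get_image("side")
crop(b,200,170,200,150,"s11.png",4);crop(a,160,180,240,130,"a11.png",3)
for n,d in(("scene",a),("side",b)): print(n,blobs(d["img"],(100,120,40),(125,255,255),80))
st()
E
```

```text
scene [([518.4, 85.9], [509, 77, 19, 19, 242]), ([312.7, 221.9], [261, 207, 102, 38, 2111]), ([334.8, 246.3], [328, 238, 15, 17, 204]), ([294.4, 249.9], [288, 242, 14, 17, 203])]
side [([221.6, 72.3], [216, 67, 12, 12, 117]), ([278.3, 258.8], [275, 211, 7, 99, 394]), ([311.8, 266.2], [306, 259, 13, 15, 150])]
27.02 [0.6046 0.037  0.23  ] [[0.083, 0.001, -0.997], [0.997, -0.001, 0.083], [-0.0, -1.0, -0.001]] F [-1.   0.2  1.4] T [ 0.11 -0.14 -0.03] g 0.999
```

View pics/s11.png

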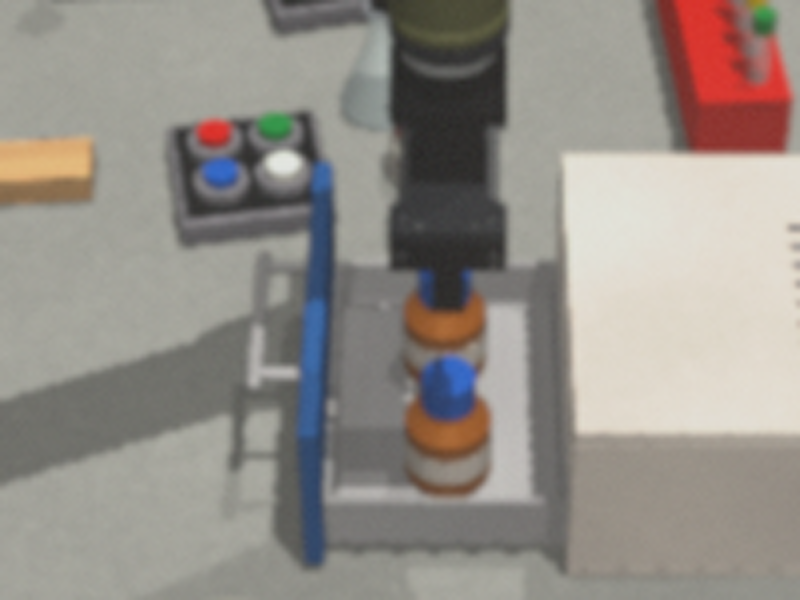

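View pics/a11.png

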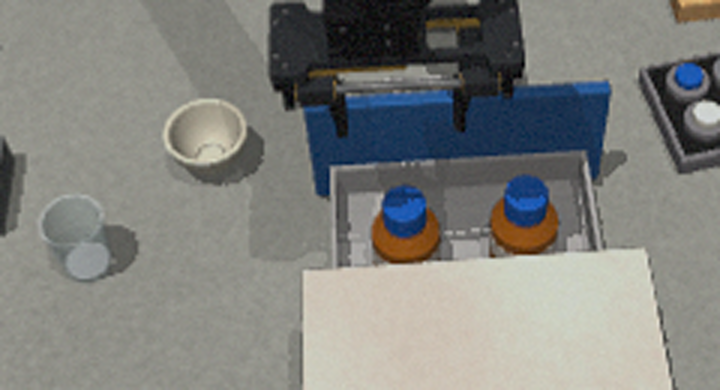

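Both bottles stand upright in the basket (caps at scene 294,250 and 335,246). Next is closing the drawer by its handle.

Emit:
{"op": "drive_tool", "data": {
  "increments": "0 0 -20 10 60;0 0 0 10 120;0 0 0 10 170;0 0 0 10 170;0 0 0 10 170;0 0 0 10 170;0 0 0 10 170;0 0 0 10 170;0 0 0 10 170;0 0 0 0 170"
}}

```text
time: 28.28
position: [0.6237, 0.0351, 0.2281]
tool_rot: [-1.57, 0.066, -0.062]
ft_force: [-0.7, -0.8, -0.3]
grip_width: 0.334
```

```bash
python3 - <<'E'
from h import *
plan(.471,.103,.23,-4.5)
E
```

```text
28.27 [0.6237 0.0351 0.2281] [[0.997, -0.003, 0.081], [-0.081, -0.001, 0.997], [-0.002, -1.0, -0.001]] F [-0.7 -0.8 -0.3] T [-0.05 -0.07  0.05] g 0.334
turn -0.1  tx -157.5 ty -1.9 tz 55.7
```

Emit:
{"op": "drive_tool", "data": {
  "increments": "-40 0 14 0 170;-40 0 14 0 170;-40 0 14 0 170;-37 0 14 0 170;0 0 0 0 170;0 0 0 0 170"
}}

```text
time: 29.02
position: [0.473, 0.1034, 0.2293]
tool_rot: [-1.571, 0.064, -0.064]
ft_force: [-0.1, 0.1, -0.1]
grip_width: 0.331
```

```bash
python3 - <<'E'
from h import *
plan(.471,.103,.105,-4.5)
d=get_image("wrist");cv2.imwrite("pics/w12.png",d["img"][:,:,::-1])
print(proj(d,[[.466,.0353,.119],[.4758,.1704,.119]]))
E
```

```text
29.02 [0.473  0.1034 0.2293] [[0.997, 0.0, 0.082], [-0.082, -0.001, 0.997], [0.0, -1.0, -0.001]] F [-0.1  0.1 -0.1] T [-0.04 -0.15 -0.01] g 0.331
turn -0.2  tx -2.0 ty 124.3 tz -0.5
[[311.49239746 318.63440793]
 [309.3904655  153.56153122]]
```

View pics/w12.png

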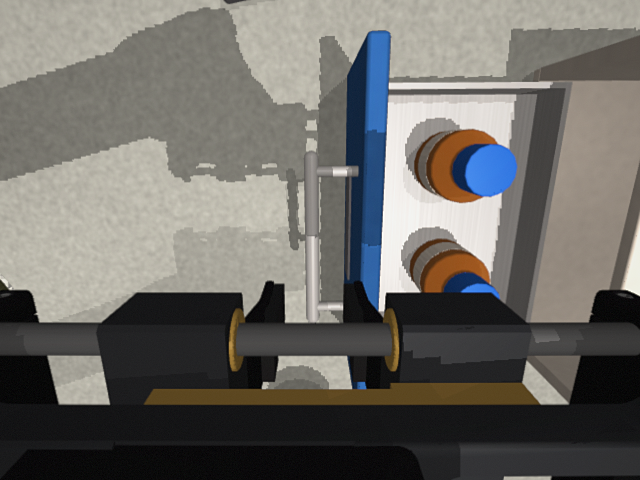

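Emit:
{"op": "drive_tool", "data": {
  "increments": "-2 30 0 0 170;0 35 0 0 170;0 30 0 0 170;0 20 0 0 170;0 9 0 0 170;0 0 0 0 170;0 0 0 0 255;0 0 0 0 255;0 0 0 0 255;0 0 0 0 255",
  "squeeze": 25
}}

```text
time: 30.32
position: [0.4713, 0.1043, 0.1062]
tool_rot: [-1.57, 0.064, -0.066]
ft_force: [0.5, -0.9, 2.8]
grip_width: 0.114
```

Emit:
{"op": "drive_tool", "data": {
  "increments": "2 0 0 0 255;4 0 0 0 255;6 0 0 0 255;7 0 0 0 255;7 0 0 0 255;7 0 0 0 255;7 0 0 0 255;7 0 0 0 255;7 0 0 0 255;7 0 0 0 255;7 0 0 0 255;7 0 0 0 255;7 0 0 0 255;7 0 0 0 255;7 0 0 0 255;7 0 0 0 255;7 0 0 0 255;7 0 0 0 255;5 0 0 0 255;0 0 0 0 255"
}}

```text
time: 32.83
position: [0.5934, 0.0953, 0.1062]
tool_rot: [-1.568, 0.063, -0.067]
ft_force: [2.1, 2.0, 3.1]
grip_width: 0.114
```

Emit:
{"op": "drive_tool", "data": {
  "increments": "7 0 0 0 255;7 0 0 0 255;7 0 0 0 255;7 0 0 0 255;6 0 0 0 255;5 0 0 0 255;4 0 0 0 255;4 0 0 0 255;3 0 0 0 255;3 0 0 0 255;0 0 0 0 255"
}}

```text
time: 34.2
position: [0.645, 0.0915, 0.1062]
tool_rot: [-1.568, 0.064, -0.064]
ft_force: [-1.1, 2.8, 5.2]
grip_width: 0.116
```

```bash
python3 - <<'E'
from h import *
st()
a=get_image("scene");b=get_image("side")
crop(b,240,170,200,150,"s13.png",4);crop(a,240,190,200,120,"a13.png",4)
E
```

```text
34.2 [0.645  0.0915 0.1062] [[0.997, 0.0, 0.082], [-0.082, 0.002, 0.997], [0.0, -1.0, 0.002]] F [-1.1  2.8  5.2] T [0.62 0.09 0.04] g 0.116
```

View pics/s13.png

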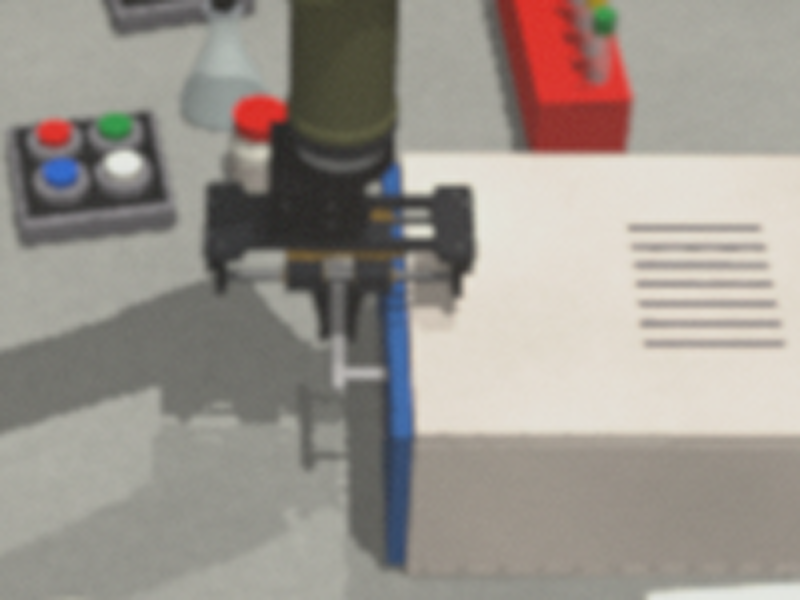

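Nearly shut. I'll push on until the stop force shows.

Emit:
{"op": "drive_tool", "data": {
  "increments": "2 0 0 0 255;2 0 0 0 255;2 0 0 0 255;0 0 0 0 255;0 0 0 0 255"
}}

```text
time: 34.92
position: [0.645, 0.0915, 0.1061]
tool_rot: [-1.571, 0.073, -0.054]
ft_force: [-17.7, 1.8, 16.1]
grip_width: 0.118
```

Emit:
{"op": "drive_tool", "data": {
  "increments": "-5 0 0 0 255;0 0 0 0 170;0 0 0 0 170;0 0 0 0 170;0 -20 0 0 170;0 -40 0 0 170;0 -50 0 0 170;0 -40 0 0 150;0 0 0 0 150"
}}

```text
time: 36.05
position: [0.648, 0.0909, 0.2612]
tool_rot: [-1.568, 0.058, -0.071]
ft_force: [0.4, -0.3, 0.7]
grip_width: 0.402
```

```bash
python3 - <<'E'
from h import *
a=get_image("scene");b=get_image("side")
crop(a,240,190,200,120,"a14.png",4)
cv2.imwrite("pics/si14.png",b["img"][:,:,::-1])
plan(.4555,-.395,.24,20)
E
```

```text
36.15 [0.6462 0.0898 0.2566] [[0.997, 0.001, 0.083], [-0.083, -0.0, 0.997], [0.001, -1.0, -0.0]] F [-0.6 -0.1 -0.2] T [-0.06 -0.08  0.01] g 0.404
turn -24.7  tx -345.0 ty 16.6 tz -390.3
```

View pics/a14.png

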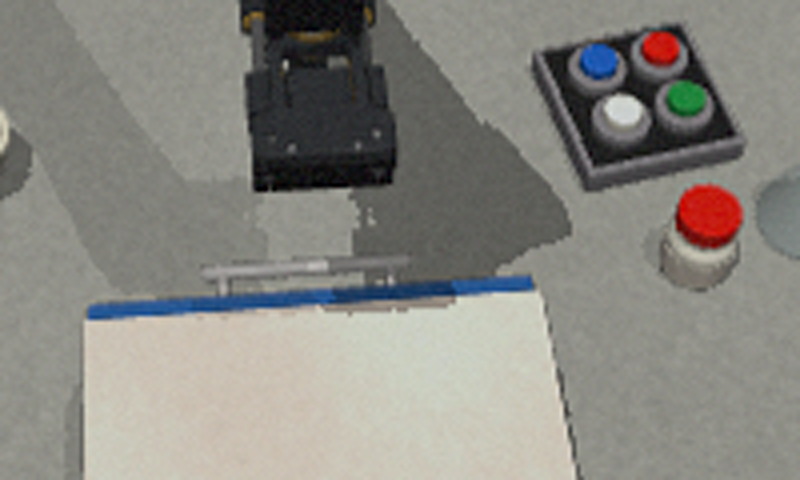

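View pics/si14.png

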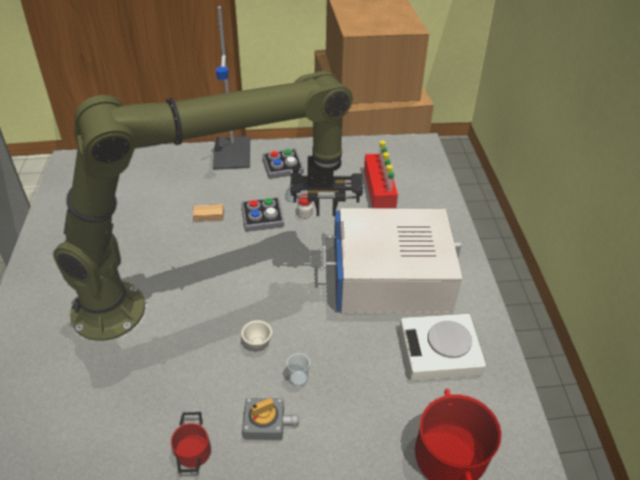

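The drawer front is flush with the body (scene 318,262). Now the plug.

Emit:
{"op": "drive_tool", "data": {
  "increments": "0 0 0 9.3 0;0 0 0 9.3 0;0 0 0 9.3 0;0 0 0 9.3 0;0 0 0 9.3 0;0 0 0 9.3 0;0 0 0 9.3 0;39 0 -34.5 0 0;39 0 -34.5 0 0;39 0 -34.5 0 0;39 0 -34.5 0 0;39 0 -34.5 0 0;39 0 -34.5 0 0;39 0 -34.5 0 0;39 0 -34.5 0 0;39 0 -34.5 0 0;39 0 -34.5 0 0;0 20 0 0 0;0 0 0 0 0"
}}

```text
time: 38.52
position: [0.4547, -0.3946, 0.2326]
tool_rot: [-1.354, 0.952, -0.942]
ft_force: [1.3, 0.8, 0.6]
grip_width: 1.001
```

```bash
python3 - <<'E'
from h import *
plan(.4555,-.395,.082,-70)
print(ctrl.get_state()["joint_positions"].round(2))
d=get_image("wrist");cv2.imwrite("pics/w15.png",d["img"][:,:,::-1])
b=get_image("side");crop(b,235,385,60,60,"s15.png",10)
E
```

```text
38.52 [ 0.4547 -0.3946  0.2326] [[0.344, -0.004, 0.939], [-0.939, 0.004, 0.344], [-0.005, -1.0, -0.002]] F [1.3 0.8 0.6] T [ 0.02  0.02 -0.04] g 1.001
turn 0.1  tx 0.7 ty 150.6 tz 0.6
[ 0.97  0.24 -0.35  1.55  0.08  1.38 -0.61]
```

View pics/w15.png

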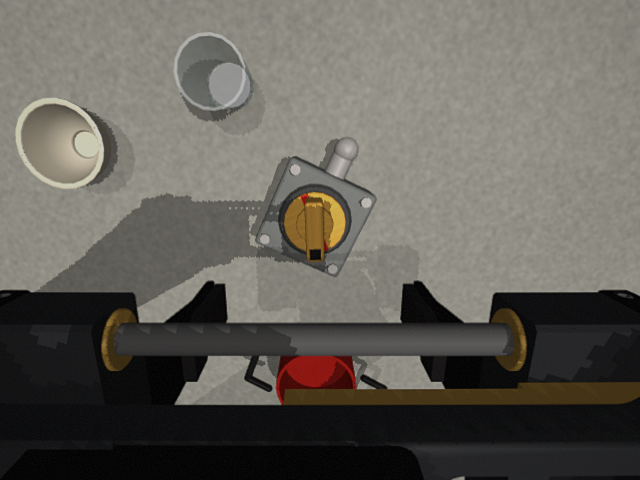

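View pics/s15.png

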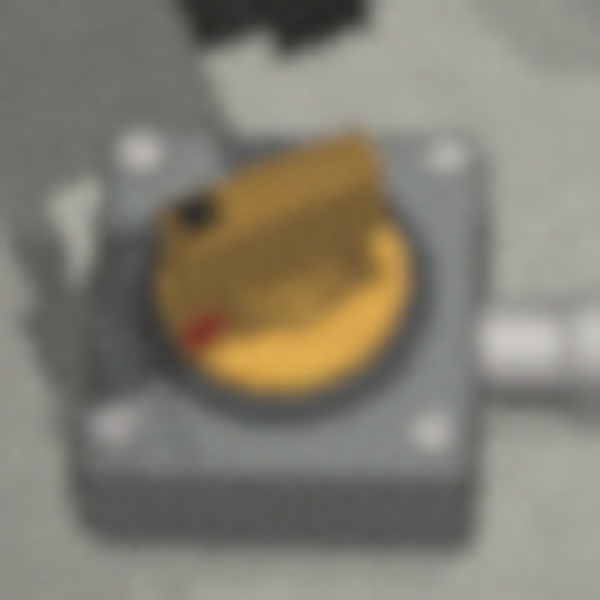

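The wrist view shows the wing lined up with tool z (u≈315, v 198–262), and the collar's red marks at (306,199) and (326,247). I'm descending to grip.

Emit:
{"op": "drive_tool", "data": {
  "increments": "0 40 0 0 60;0 40 0 0 120;0 40 0 0 130;0 25 0 0 130;0 15 0 0 130;0 0 0 0 130;0 0 0 0 255;0 0 0 0 255;0 0 0 0 255;0 0 0 0 255;0 0 0 0 255",
  "squeeze": 25
}}

```text
time: 40.0
position: [0.4565, -0.3942, 0.0763]
tool_rot: [-1.355, 0.947, -0.945]
ft_force: [-2.1, 5.1, 5.6]
grip_width: 0.185
```

```bash
python3 - <<'E'
from h import *
st()
b=get_image("side");crop(b,215,355,100,90,"s16.png",7)
E
```

```text
40.0 [ 0.4565 -0.3942  0.0763] [[0.345, -0.001, 0.939], [-0.939, 0.001, 0.345], [-0.001, -1.0, -0.0]] F [-2.1  5.1  5.6] T [ 0.98  0.53 -0.01] g 0.185
```

View pics/s16.png

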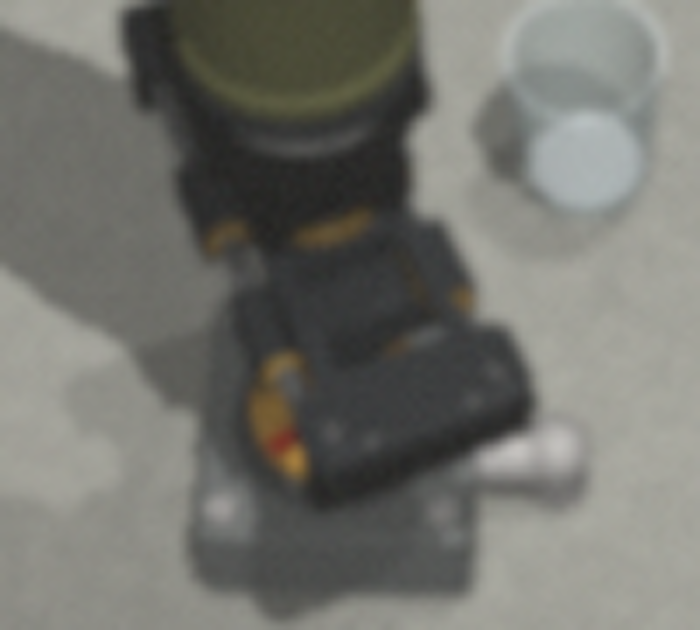

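Emit:
{"op": "drive_tool", "data": {
  "increments": "0 0 0 5 255;0 0 0 10 255;0 0 0 10 255;0 0 0 10 255;0 0 0 10 255;0 0 0 10 255;0 0 0 10 255;0 0 0 5 255;0 0 0 0 255;0 0 0 0 255"
}}

```text
time: 41.3
position: [0.456, -0.3956, 0.0762]
tool_rot: [-0.666, 1.814, -1.815]
ft_force: [-2.9, 1.6, 6.3]
grip_width: 0.18
```

```bash
cat >> h.py <<'E'
def tz():
    s=ctrl.get_state(); M=R.from_rotvec(s["tool_rot"]).as_matrix(); print("yaw",np.degrees(np.arctan2(M[1,0],M[0,0])).round(2),"T",s["torque"].round(3),"F",s["ft_force"].round(1),s["position"].round(4),s["joint_positions"].round(2),round(s["time"],2))
E
python3 -c "
from h import *
for i in range(3): tz(); b=get_image('side')
crop(b,215,355,100,90,'s17.png',7)"
```

```text
yaw -139.76 T [ 0.418  0.774 -0.028] F [-2.9  1.6  6.3] [ 0.456  -0.3956  0.0762] [ 0.8   0.34 -0.15  1.73  0.06  1.07 -1.81] 41.3
yaw -139.76 T [ 0.382  0.747 -0.046] F [-3.1  1.5  5.7] [ 0.456  -0.3956  0.0762] [ 0.8   0.34 -0.15  1.73  0.06  1.07 -1.81] 41.35
yaw -139.76 T [ 0.38   0.75  -0.052] F [-1.8  1.5  5.2] [ 0.456  -0.3957  0.0763] [ 0.8   0.34 -0.15  1.73  0.06  1.07 -1.81] 41.4
```

View pics/s17.png

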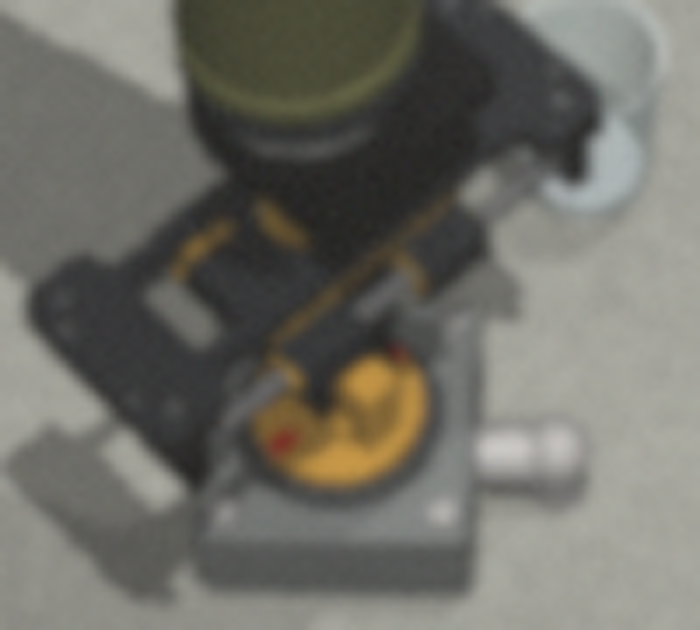

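Emit:
{"op": "drive_tool", "data": {
  "increments": "0 0 0 5 255;0 0 0 5 255;0 0 0 5 255;0 0 0 0 255;0 0 0 0 255"
}}

```text
time: 42.08
position: [0.4557, -0.3958, 0.0762]
tool_rot: [-0.444, 1.978, -1.978]
ft_force: [-3.0, 1.4, 5.5]
grip_width: 0.182
```

```bash
python3 -c "
from h import *
for i in range(3): tz(); b=get_image('side')"
```

```text
yaw -154.77 T [ 0.465  0.891 -0.005] F [-3.   1.4  5.5] [ 0.4557 -0.3958  0.0762] [ 0.77  0.34 -0.12  1.73  0.04  1.07 -2.06] 42.08
yaw -154.77 T [ 0.383  0.913 -0.034] F [-4.3  1.9  5.5] [ 0.4557 -0.3958  0.0762] [ 0.77  0.34 -0.12  1.73  0.04  1.07 -2.06] 42.12
yaw -154.77 T [ 0.389  0.9   -0.027] F [-4.   0.4  5. ] [ 0.4557 -0.3958  0.0762] [ 0.77  0.34 -0.12  1.73  0.04  1.07 -2.06] 42.17
```

Emit:
{"op": "drive_tool", "data": {
  "increments": "0 0 0 5 255;0 0 0 5 255;0 0 0 5 255;0 0 0 5 255;0 0 0 0 255;0 0 0 0 255"
}}

```text
time: 42.98
position: [0.4552, -0.3959, 0.0762]
tool_rot: [-0.101, 2.175, -2.176]
ft_force: [-4.8, 0.7, 6.5]
grip_width: 0.184
```

```bash
python3 -c "
from h import *
for i in range(3): tz(); b=get_image('side')
crop(b,215,355,100,90,'s18.png',7)"
```

```text
yaw -174.78 T [ 0.346  1.086 -0.042] F [-4.8  0.7  6.5] [ 0.4552 -0.3959  0.0762] [ 0.72  0.34 -0.06  1.74  0.03  1.07 -2.4 ] 42.98
yaw -174.78 T [ 0.436  1.129 -0.027] F [-4.2  0.6  5.5] [ 0.4552 -0.3959  0.0762] [ 0.72  0.34 -0.06  1.74  0.03  1.07 -2.4 ] 43.02
yaw -174.78 T [0.476 1.073 0.004] F [-4.   2.5  6.8] [ 0.4552 -0.3959  0.0762] [ 0.72  0.34 -0.06  1.74  0.03  1.07 -2.4 ] 43.08
```

View pics/s18.png

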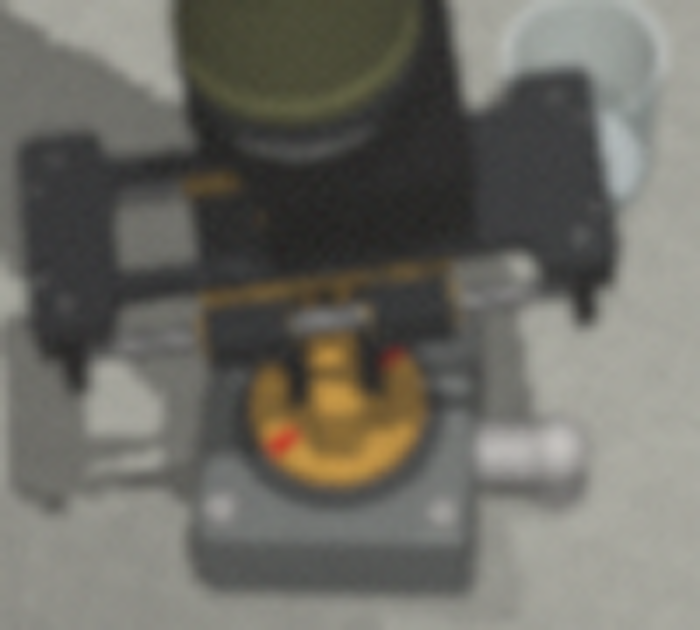

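No snug yet after 1.83 rad; the marks are still at (285,440) and (392,355) in the crop, unmoved. I'll regrip half a turn back.

Emit:
{"op": "drive_tool", "data": {
  "increments": "0 0 0 0 130;0 0 0 0 130;0 0 0 0 130;0 -30 0 0 130;0 -30 0 0 130"
}}

```text
time: 43.75
position: [0.4565, -0.3949, 0.1357]
tool_rot: [-0.099, 2.176, -2.175]
ft_force: [-0.1, -0.7, 0.3]
grip_width: 0.483
```

Emit:
{"op": "drive_tool", "data": {
  "increments": "0 0 0 -10 130;0 0 0 -10 130;0 0 0 -10 130;0 0 0 -10 130;0 0 0 -10 130;0 0 0 -10 130;0 0 0 -10 130;0 0 0 -10 130;0 0 0 -10 130;0 0 0 -10 130;0 0 0 -10 130;0 0 0 -10 130;0 0 0 -10 130;0 0 0 -10 130;0 0 0 -10 130;0 0 0 -10 130;0 0 0 -10 130;0 0 0 -10 130;0 0 0 0 130"
}}

```text
time: 46.12
position: [0.4566, -0.3952, 0.1353]
tool_rot: [-1.569, -0.069, 0.069]
ft_force: [0.5, 0.3, -0.6]
grip_width: 0.487
```

```bash
python3 -c "
from h import *
tz();plan(.456,-.3955,.076,5.2)
d=get_image('wrist');cv2.imwrite('pics/w19.png',d['img'][:,:,::-1])"
```

```text
yaw 5.06 T [ 0.    -0.097  0.043] F [ 0.5  0.3 -0.6] [ 0.4566 -0.3952  0.1353] [ 1.06  0.32 -0.47  1.67  0.15  1.19  0.64] 46.12
46.12 [ 0.4566 -0.3952  0.1353] [[0.996, 0.0, -0.088], [0.088, 0.0, 0.996], [0.0, -1.0, 0.0]] F [ 0.5  0.3 -0.6] T [ 0.   -0.1   0.04] g 0.487
turn -0.1  tx -0.6 ty 59.3 tz -0.2
```

View pics/w19.png

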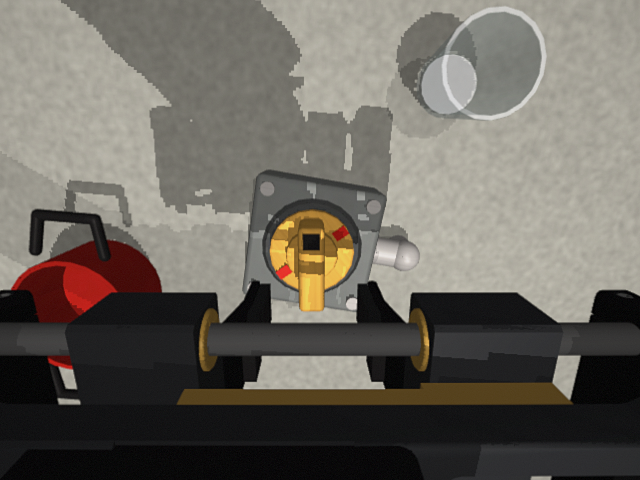

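Emit:
{"op": "drive_tool", "data": {
  "increments": "0 20 0 0 130;0 25 0 0 130;0 14 0 0 130;0 0 0 0 130;0 0 0 0 255;0 0 0 0 255;0 0 0 0 255;0 0 0 0 255;0 0 0 0 255;0 0 0 5 255;0 0 0 5 255;0 0 0 0 255;0 0 0 0 255"
}}

```text
time: 47.8
position: [0.4552, -0.3958, 0.0772]
tool_rot: [-1.57, 0.069, -0.066]
ft_force: [-4.4, 1.2, 7.1]
grip_width: 0.184
```

```bash
python3 -c "
from h import *
for i in range(3): tz(); b=get_image('side')"
```

```text
yaw -4.9 T [ 0.174  1.016 -0.057] F [-4.4  1.2  7.1] [ 0.4552 -0.3958  0.0772] [ 1.03  0.37 -0.43  1.72  0.17  1.09  0.46] 47.8
yaw -4.9 T [ 0.146  1.047 -0.009] F [-4.5  0.3  6.9] [ 0.4553 -0.3958  0.0772] [ 1.03  0.37 -0.43  1.72  0.17  1.09  0.46] 47.85
yaw -4.9 T [ 0.2    1.005 -0.015] F [-4.4  0.3  5.6] [ 0.4553 -0.3958  0.0772] [ 1.03  0.37 -0.43  1.72  0.17  1.09  0.46] 47.9
```

Emit:
{"op": "drive_tool", "data": {
  "increments": "0 0 0 5 255;0 0 0 5 255;0 0 0 0 255;0 0 0 0 255"
}}

```text
time: 48.45
position: [0.4551, -0.3957, 0.0772]
tool_rot: [-1.562, 0.206, -0.202]
ft_force: [-5.7, 1.1, 5.2]
grip_width: 0.181
```

```bash
python3 -c "
from h import *
for i in range(3): tz(); b=get_image('side')"
```

```text
yaw -14.9 T [ 0.188  1.156 -0.049] F [-5.7  1.1  5.2] [ 0.4551 -0.3957  0.0772] [ 1.01  0.36 -0.4   1.72  0.16  1.09  0.29] 48.45
yaw -14.91 T [ 0.175  1.154 -0.043] F [-5.2  0.4  6. ] [ 0.455  -0.3958  0.0772] [ 1.01  0.36 -0.4   1.72  0.16  1.09  0.29] 48.5
yaw -14.91 T [ 0.239  1.178 -0.03 ] F [-5.1  0.5  6.4] [ 0.4551 -0.3958  0.0772] [ 1.01  0.36 -0.4   1.72  0.16  1.09  0.29] 48.55
```

Emit:
{"op": "drive_tool", "data": {
  "increments": "0 0 0 5 255;0 0 0 5 255;0 0 0 0 255;0 0 0 0 255"
}}

```text
time: 49.1
position: [0.4548, -0.3957, 0.0772]
tool_rot: [-1.545, 0.343, -0.339]
ft_force: [-5.8, 0.9, 6.9]
grip_width: 0.18
```

```bash
python3 -c "
from h import *
for i in range(3): tz(); b=get_image('side')"
```

```text
yaw -24.91 T [0.296 1.284 0.013] F [-5.8  0.9  6.9] [ 0.4548 -0.3957  0.0772] [ 0.98  0.36 -0.38  1.73  0.15  1.09  0.13] 49.1
yaw -24.91 T [ 0.259  1.251 -0.046] F [-5.6  2.   6.8] [ 0.4548 -0.3957  0.0772] [ 0.98  0.36 -0.38  1.73  0.15  1.09  0.13] 49.15
yaw -24.91 T [0.213 1.323 0.022] F [-5.9  0.8  6.6] [ 0.4548 -0.3957  0.0772] [ 0.98  0.36 -0.38  1.73  0.15  1.09  0.13] 49.2
```

Emit:
{"op": "drive_tool", "data": {
  "increments": "0 0 0 5 255;0 0 0 5 255;0 0 0 2 255"
}}

```text
time: 49.62
position: [0.4546, -0.3956, 0.0772]
tool_rot: [-1.513, 0.507, -0.502]
ft_force: [-6.2, 0.5, 7.5]
grip_width: 0.182
```

```bash
python3 -c "
from h import *
for i in range(2): tz(); b=get_image('side')"
```

```text
yaw -36.93 T [0.258 1.47  0.311] F [-6.2  0.5  7.5] [ 0.4546 -0.3956  0.0772] [ 0.96  0.36 -0.34  1.73  0.14  1.08 -0.07] 49.62
yaw -36.98 T [0.28  1.431 0.304] F [-7.4  1.3  7.4] [ 0.4547 -0.3956  0.0772] [ 0.96  0.36 -0.34  1.73  0.14  1.08 -0.08] 49.67
```

Emit:
{"op": "drive_tool", "data": {
  "increments": "0 0 0 5 255;0 0 0 5 255;0 0 0 2 255"
}}

```text
time: 50.1
position: [0.4545, -0.3954, 0.0772]
tool_rot: [-1.468, 0.67, -0.664]
ft_force: [-7.9, 1.2, 8.1]
grip_width: 0.186
```

```bash
python3 -c "
from h import *
for i in range(2): tz(); b=get_image('side')
crop(b,215,355,100,90,'s20.png',7)"
```

```text
yaw -48.92 T [0.37  1.613 0.379] F [-7.9  1.2  8.1] [ 0.4545 -0.3954  0.0772] [ 0.93  0.35 -0.31  1.73  0.12  1.08 -0.27] 50.1
yaw -48.97 T [0.383 1.61  0.33 ] F [-6.7  2.   6.9] [ 0.4544 -0.3954  0.0772] [ 0.93  0.35 -0.31  1.73  0.12  1.08 -0.28] 50.15
```

View pics/s20.png

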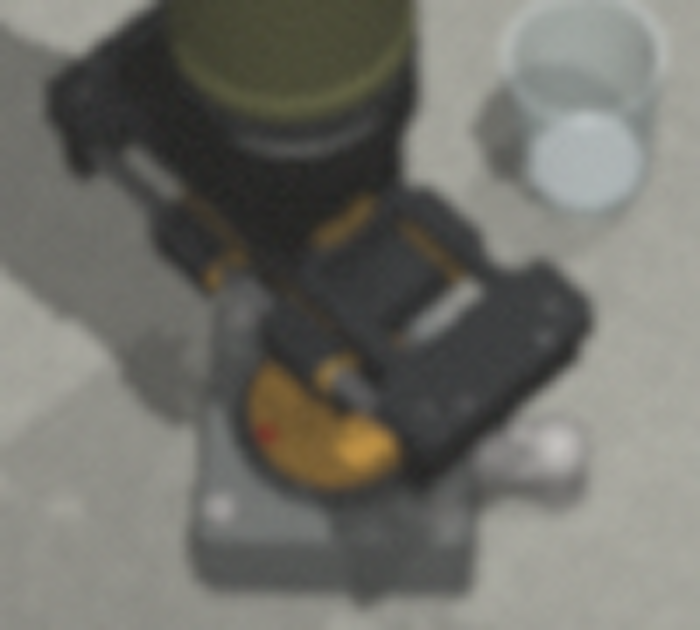

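Snug was reached between yaw -25 and -37° (the torque jumped to 0.3). The tool is now at -49°, so about 0.2–0.4 rad past snug, and the red mark shifted from (285,440) to (266,432). I'm stopping here and releasing.

Emit:
{"op": "drive_tool", "data": {
  "increments": "0 0 0 0 130;0 0 0 0 130;0 0 0 0 130;0 -30 0 0 130;0 -50 0 0 130;0 -50 0 0 130;0 -40 0 0 130;0 0 0 0 130"
}}

```text
time: 51.2
position: [0.4586, -0.3964, 0.2509]
tool_rot: [-1.469, 0.66, -0.672]
ft_force: [0.4, -0.5, 0.4]
grip_width: 0.489
```

```bash
python3 -c "
from h import *
tz()
d=get_image('wrist');cv2.imwrite('pics/w21.png',d['img'][:,:,::-1])
b=get_image('side');crop(b,235,385,60,60,'s21.png',10)"
```

```text
yaw -48.83 T [ 0.    -0.009 -0.001] F [ 0.4 -0.5  0.4] [ 0.4586 -0.3964  0.2509] [ 0.94  0.23 -0.32  1.52  0.07  1.4  -0.24] 51.2
```

View pics/w21.png

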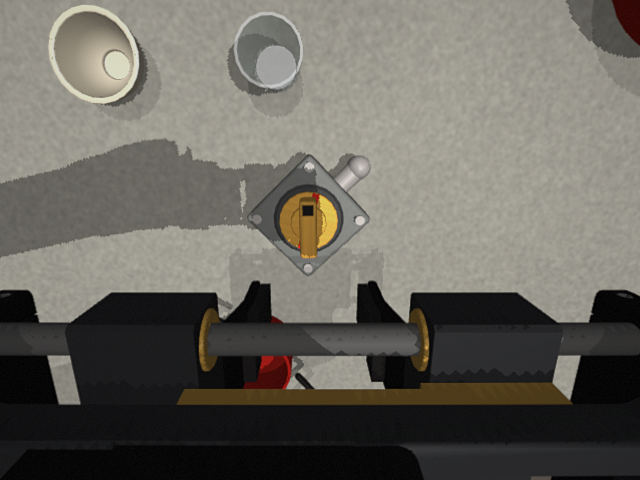

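View pics/s21.png

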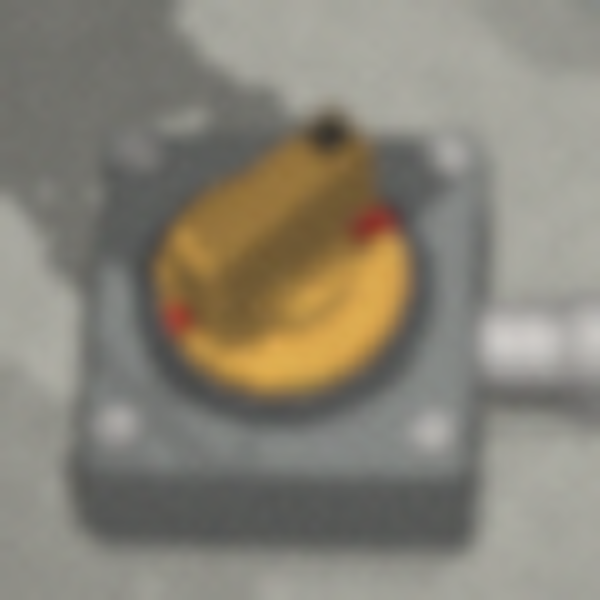

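```bash
python3 - <<'E'
from h import *
b=get_image('side')
def c6(x,y):return ((x+.5)/10-.5+235,(y+.5)/10-.5+385)
for z in(.05,.055):
  P=[onz(b,c6(*q),z)[:2] for q in((207,330),(178,318),(377,222))]
  c=(P[1]+P[2])/2
  print(z,c,[np.degrees(np.arctan2(*(p-c)[::-1])).round(1) for p in P],[np.linalg.norm(p-c).round(4) for p in P])
plan(.4916+.001,.3575,.25,0)
E
```

```text
0.05 [ 0.45393566 -0.390203  ] [np.float64(-138.4), np.float64(-154.2), np.float64(25.8)] [np.float64(0.0235), np.float64(0.0272), np.float64(0.0272)]
0.055 [ 0.4541795  -0.39311207] [np.float64(-138.4), np.float64(-154.2), np.float64(25.8)] [np.float64(0.0234), np.float64(0.0271), np.float64(0.0271)]
51.35 [ 0.4562 -0.3949  0.2453] [[0.658, -0.001, 0.753], [-0.753, 0.001, 0.658], [-0.002, -1.0, -0.0]] F [-1.1  0.6 -0.5] T [-0.01  0.06  0.01] g 0.488
turn -48.8  tx 36.4 ty -4.7 tz 752.4
```

The mark moved about 16°, which puts the collar at roughly 0.28 rad, inside the 0.08–0.785 window. Next, the keypad nearest the base: scene 399,215, not the farther one at 491,225.

Emit:
{"op": "drive_tool", "data": {
  "increments": "0 0 0 -9.8 130;0 0 0 -9.8 200;0 0 0 -9.8 255;0 0 0 -9.8 255;0 0 0 -9.6 255;2.3 0 47 0 255;2.3 0 47 0 255;2.3 0 47 0 255;2.3 0 47 0 255;2.3 0 47 0 255;2.3 0 47 0 255;2.3 0 47 0 255;2.3 0 47 0 255;2.3 0 47 0 255;2.3 0 47 0 255;2.3 0 47 0 255;2.3 0 47 0 255;2.3 0 47 0 255;2.3 0 47 0 255",
  "squeeze": 10
}}

```text
time: 53.72
position: [0.4887, 0.2636, 0.2449]
tool_rot: [-1.572, 0.003, 0.001]
ft_force: [0.3, -0.4, -0.2]
grip_width: 0.011
```

```bash
python3 - <<'E'
from h import *
plan(.4916+.001,.3575,.2,6.6)
d=get_image('wrist');cv2.imwrite('pics/w22.png',d['img'][:,:,::-1])
a=get_image('scene');b=get_image('side')
crop(a,350,170,200,100,'a22.png',4)
print(proj(d,[[.4916,.3575,.048],[.44,.352,.048]]))
E
```

```text
53.73 [0.4887 0.2636 0.2449] [[1.0, -0.002, 0.001], [-0.001, -0.001, 1.0], [-0.002, -1.0, -0.001]] F [ 0.3 -0.4 -0.2] T [-0.04 -0.16 -0.  ] g 0.011
turn -6.7  tx 14.7 ty 44.9 tz 92.9
[[316.63855415 121.73896005]
 [262.85339045 127.92437966]]
```

View pics/w22.png

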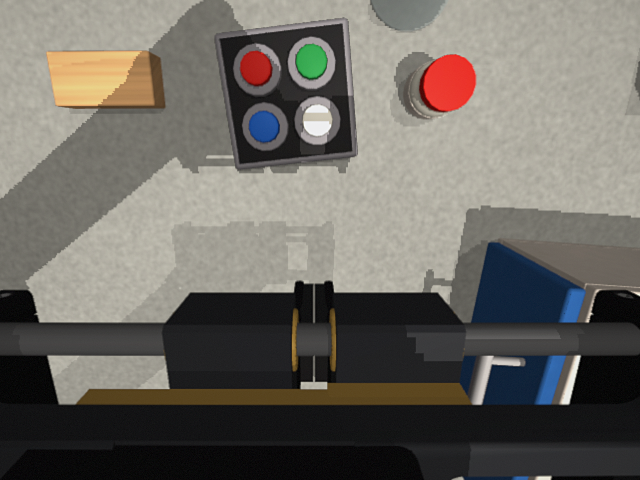

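View pics/a22.png

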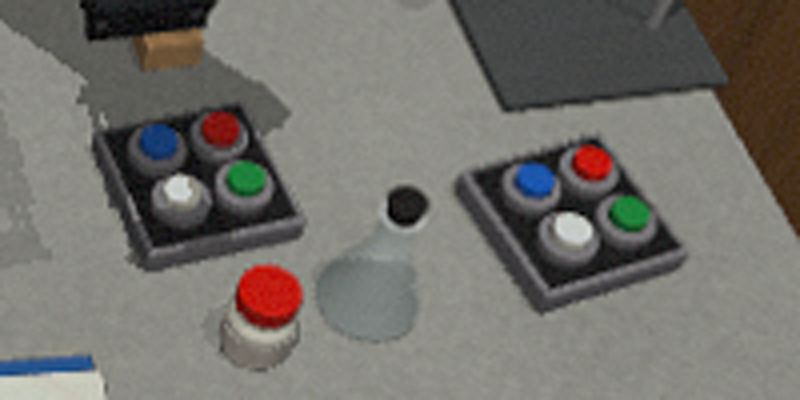

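```bash
python3 - <<'E'
from h import *
np.set_printoptions(suppress=True,precision=4)
d=get_image('wrist');a=get_image('scene');b=get_image('side')
for n,p in(("white",(317,120)),("blue",(264,127)),("green",(311,61)),("red",(256,68))): print(n,onz(d,p,.048)[:2])
print("flask top scene",onz(a,((406+.5)/4-.5+350,(204+.5)/4-.5+170),.122)[:2], "base",onz(a,(368/4+350,318/4+170),.0)[:2])
E
```

```text
white [0.4895 0.3616]
blue [0.4387 0.355 ]
green [0.4836 0.4127]
red [0.433  0.4067]
flask top scene [0.5851 0.4827] base [0.6006 0.4816]
```

Emit:
{"op": "drive_tool", "data": {
  "increments": "0 0 0 7.5 255;0 0 0 7.5 255;-8 0 31 0 255;-8 0 31 0 255;-7 0 31 0 255;0 50 0 0 255;0 50 0 0 255;0 40 0 0 255;0 20 0 0 255;0 8 0 0 255;0 0 0 0 255;0 0 0 0 255"
}}

```text
time: 55.52
position: [0.4921, 0.3592, 0.0801]
tool_rot: [-1.559, 0.205, -0.208]
ft_force: [-0.5, -0.5, 0.7]
grip_width: 0.006
```

```bash
python3 - <<'E'
from h import *
plan(.4905,.360,.048,-15)
a=get_image('scene');b=get_image('side');d=get_image('wrist')
crop(b,225,170,100,75,'s23.png',7);crop(a,360,160,100,75,'a23.png',7);cv2.imwrite('pics/w23.png',d['img'][:,:,::-1])
E
```

```text
55.52 [0.4921 0.3592 0.0801] [[0.966, 0.002, 0.26], [-0.26, 0.001, 0.966], [0.002, -1.0, 0.002]] F [-0.5 -0.5  0.7] T [ 0.02 -0.07 -0.03] g 0.006
turn -0.1  tx -1.7 ty 32.1 tz 0.4
```

View pics/s23.png

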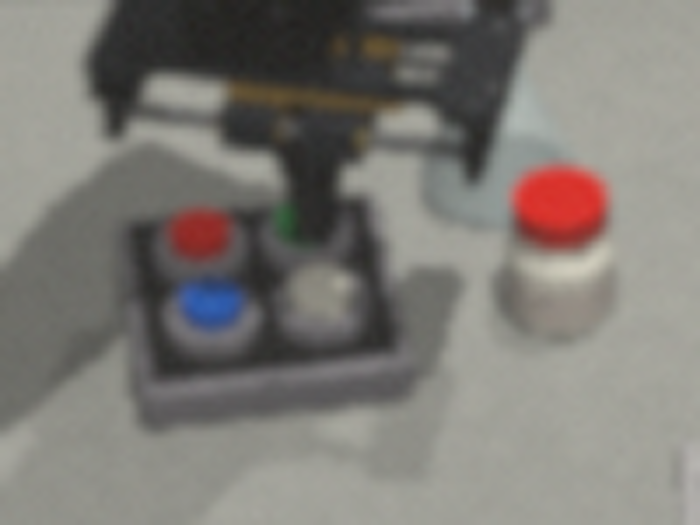

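View pics/a23.png

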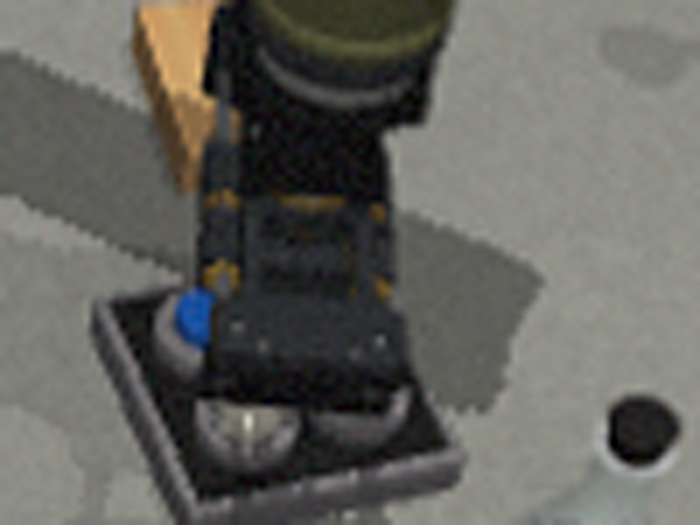

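View pics/w23.png

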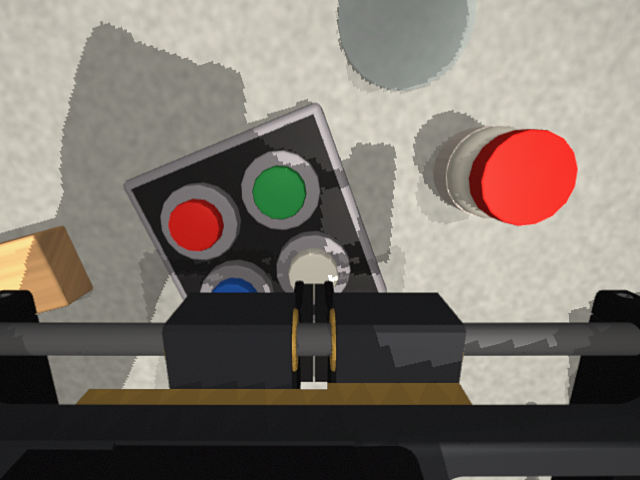

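The wrist crop shows the finger tip over the white key (u≈313), with green at (280,192) and red at (195,225) well clear. Pressing white.

Emit:
{"op": "drive_tool", "data": {
  "increments": "-1 12 0 0 255;0 10 0 0 255;0 8 0 0 255;0 3 0 0 255;0 3 0 0 255;0 0 0 0 255"
}}

```text
time: 56.42
position: [0.4898, 0.3584, 0.0427]
tool_rot: [-1.562, 0.207, -0.206]
ft_force: [-3.2, -1.7, 4.0]
grip_width: 0.003
```

Emit:
{"op": "drive_tool", "data": {
  "increments": "0 2 0 0 255;0 1.5 0 0 255;0 0 0 0 255"
}}

```text
time: 56.8
position: [0.49, 0.3586, 0.0421]
tool_rot: [-1.564, 0.206, -0.207]
ft_force: [-7.4, -7.5, 22.6]
grip_width: 0.005
```

Bottomed out (22 N at z=0.042). I'm lifting off and moving to blue.

Emit:
{"op": "drive_tool", "data": {
  "increments": "0 -10 0 0 255;0 -15 0 0 255;0 -15 0 0 255;-24 0 -9.5 0 255;-24 0 -9.5 0 255;0 0 0 0 255;0 0 0 0 255"
}}

```text
time: 57.68
position: [0.4401, 0.3529, 0.0796]
tool_rot: [-1.56, 0.205, -0.208]
ft_force: [-0.3, 0.5, -0.7]
grip_width: 0.007
```

```bash
python3 - <<'E'
from h import *
plan(.440,.354,.048,-15)
d=get_image('wrist');cv2.imwrite('pics/w24.png',d['img'][:,:,::-1])
E
```

```text
57.67 [0.4401 0.3529 0.0796] [[0.966, 0.001, 0.26], [-0.26, 0.0, 0.966], [0.001, -1.0, 0.001]] F [-0.3  0.5 -0.7] T [-0.05 -0.06 -0.05] g 0.007
turn -0.1  tx -0.3 ty 31.6 tz 1.0
```

View pics/w24.png

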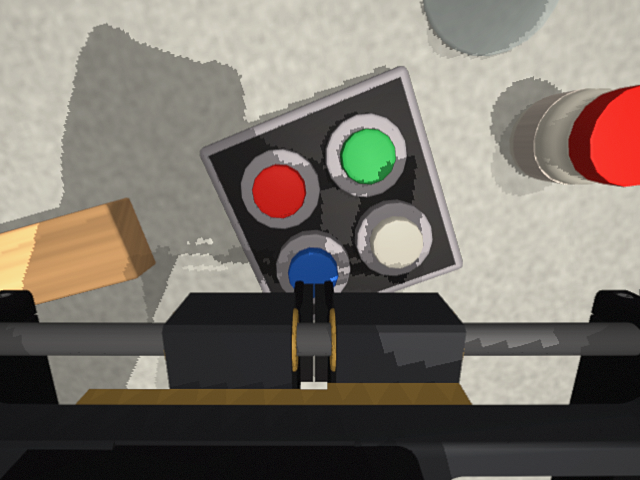

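The tip is over blue (u≈313), and red (279,191) is clear. Pressing blue.

Emit:
{"op": "drive_tool", "data": {
  "increments": "0 12 1 0 255;0 10 0 0 255;0 8 0 0 255;0 3 0 0 255;0 3 0 0 255;0 2 0 0 255;0 1 0 0 255;0 0 0 0 255"
}}

```text
time: 58.72
position: [0.4389, 0.3536, 0.0422]
tool_rot: [-1.563, 0.206, -0.207]
ft_force: [-7.4, -5.6, 18.8]
grip_width: 0.004
```

Emit:
{"op": "drive_tool", "data": {
  "increments": "0 -10 0 0 255;0 -15 0 0 255;0 -14 0 0 255;14 0 34 0 255;14 0 34 0 255;0 0 0 0 255;0 0 0 0 255"
}}

```text
time: 59.6
position: [0.4833, 0.412, 0.079]
tool_rot: [-1.562, 0.206, -0.205]
ft_force: [0.3, 0.6, -0.4]
grip_width: 0.012
```

```bash
python3 - <<'E'
from h import *
plan(.4848,.412,.048,-15)
d=get_image('wrist');cv2.imwrite('pics/w25.png',d['img'][:,:,::-1])
E
```

```text
59.6 [0.4833 0.412  0.079 ] [[0.966, -0.001, 0.259], [-0.259, -0.0, 0.966], [-0.001, -1.0, -0.001]] F [ 0.3  0.6 -0.4] T [-0.01 -0.04  0.  ] g 0.012
turn -0.0  tx 1.4 ty 31.0 tz 0.4
```

View pics/w25.png

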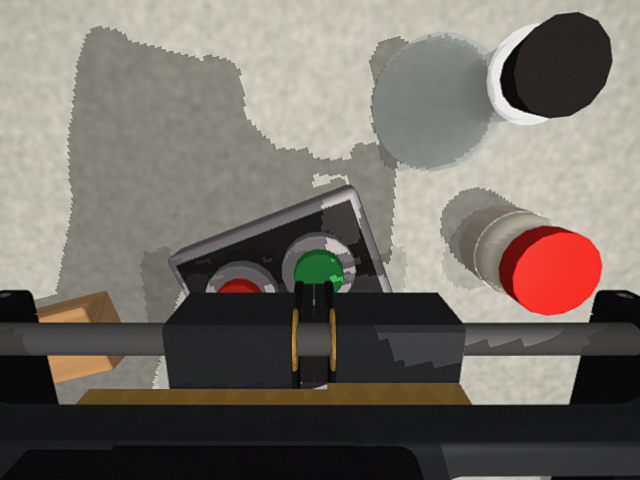

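The tip is over green (u≈319). Pressing green.

Emit:
{"op": "drive_tool", "data": {
  "increments": "2 12 0 0 255;0 10 0 0 255;0 7 0 0 255;0 3 0 0 255;0 3 0 0 255;0 2 0 0 255;0 1 0 0 255;0 0 0 0 255"
}}

```text
time: 60.65
position: [0.4857, 0.4114, 0.0424]
tool_rot: [-1.562, 0.206, -0.207]
ft_force: [-3.6, -5.0, 10.7]
grip_width: 0.007
```

Emit:
{"op": "drive_tool", "data": {
  "increments": "0 -10 0 0 255;0 -15 0 0 255;0 -30 0 0 255;0 -50 0 0 255;0 -50 -20 0 255;0 -20 -60 0 255;0 0 -60 0 255;0 0 0 0 255;0 0 0 0 255"
}}

```text
time: 61.78
position: [0.4501, 0.2776, 0.2166]
tool_rot: [-1.56, 0.205, -0.208]
ft_force: [0.1, -0.5, 0.3]
grip_width: 0.003
```

```bash
python3 - <<'E'
from h import *
st()
a=get_image('scene');b=get_image('side')
cv2.imwrite('pics/aF.png',a['img'][:,:,::-1]);cv2.imwrite('pics/bF.png',b['img'][:,:,::-1])
E
```

```text
61.77 [0.4501 0.2776 0.2166] [[0.966, 0.002, 0.26], [-0.26, 0.001, 0.966], [0.002, -1.0, 0.001]] F [ 0.1 -0.5  0.3] T [ 0.05 -0.05 -0.  ] g 0.003
```

View pics/aF.png

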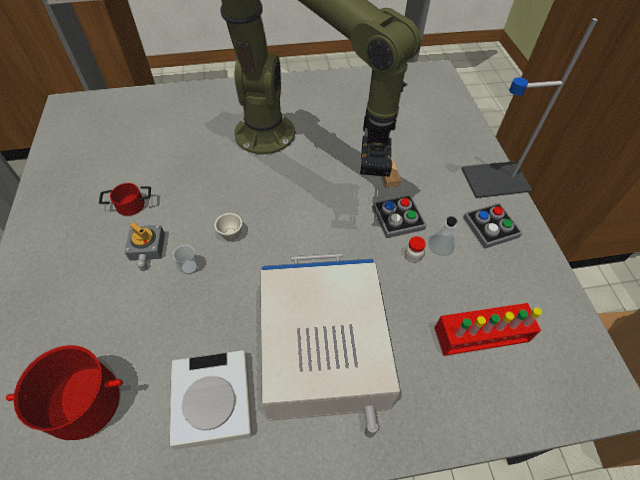

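View pics/bF.png

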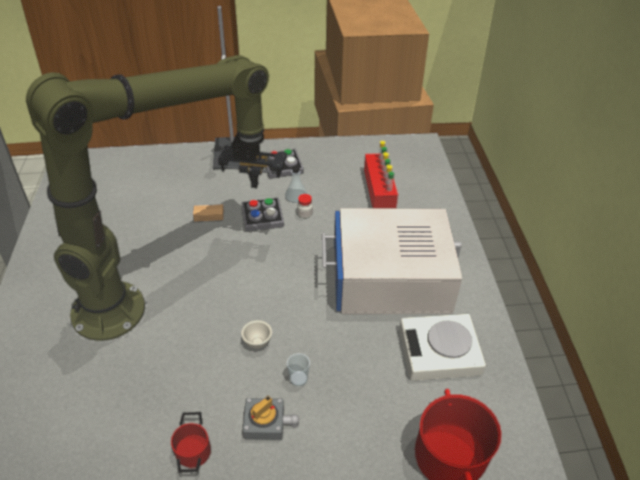

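The drawer front is flush, the bystanders haven't moved, and the keys look up (scene 397,211). The arm is clear, so I'm handing the job in.

```bash
python3 -c "
from bench import workorder
print(workorder.close_job())"
```

```text
the job is handed in; nothing more can be done
None
```

The job is done and handed in at about 62 s of the 210 s allowed; `close_job` gave no verdict.

- **Drawer and bottles:** I pulled the drawer out to its stop, which showed as 16 N. There were two amber bottles on the bench. I stood both upright in the basket and pushed the drawer shut until it stopped at about 18 N. They stood upright in the last pictures before it closed; I could not see inside after that.
- **Plug:** I turned it clockwise in two strokes until the torque rose from about 0.04 to about 0.3 N m, then a little more. The red collar mark moved about 16°, or roughly 0.28 rad past snug. The tool angle gave a looser range of 0.2–0.4 rad. Both are inside the allowed window.
- **Keys:** On the keypad nearer the base I pressed white, then blue, then green. Each went to the bottom at about z = 0.042 m, with 23, 19 and 11 N. Red was never touched.

In the final pictures the drawer front is flush with the body, the keys look up, and the bowl, beaker, jar and flask stand where they started. The arm is clear of everything. No check failed. Bottle uprightness behind the closed front and exact key travel could not be seen directly.

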